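# Pack the turned skittles set

### The job

Pack the skittles set on the turner's bench: stand every skittle upright in a socket of the dark block, and with the scoop lift all the wooden balls out of the tray and tip them into the open box. The balls are freshly oiled, so the gripper itself must never touch them. When all the balls are in, put the scoop back in the emptied tray, standing flat on its floor, and lower the box's lid until it is fully shut; leave everything else on the bench where it is.

Things in the scene. Friction and masses are not known exactly. Their poses are not given: they have to be found in the camera images.
- tray: Fixed plywood tray. Origin: under its centre, on the bench; +x along its length to the ramp end (towards the box), z up. Level floor, 12 mm above the bench, 116 mm wide inside, from x = -170 to 130 mm; walls 8 mm thick stand 80 mm (60 mm at the -x end) above the floor. At the +x end a 45 degree ramp rises 32 mm over 32 mm, then an end board goes up to 95 mm above the floor.
- tray_crease (a point): Point in the middle of the line where the tray's level floor meets the 45 degree end ramp (tray x = 130 mm), on the floor's upper surface, 12 mm above the bench.
- scoop: Loose steel scoop, 220 g, light upright wooden handle; starts on the tray's floor at its plain end, lip towards the ramp. Origin: underside, middle of the flat pan floor; +x to the open lip, z up. Floor 66 (x -33 to 33) by 106 by 3 mm; side walls 3 mm thick, 44 high, x -33 to 19; back wall 60 high. Handle: bar behind the back wall, 22 (x) by 28 mm (y), centre x = -44, z 0 to 165 mm.
- scoop_grip (a point): Point inside the scoop's handle, 135 mm above the scoop's underside and 44 mm behind its origin (30 mm below the handle's top); a place to grip it.
- box: Fixed wooden box for the balls, 170 (x) by 160 (y) by 75 mm high outside, walls and floor 7 mm. Origin: under its centre, on the bench; +x away from the robot to the hinge side, +y to the robot's left (towards the tray), z up.
- lid (a joint): Angle of the box's hinged lid (rad): 0 shut, at first 1.65 to 1.85 (upright or leaning back). The hinge runs along y on the box's far (+x) upper edge, 75 mm above the bench; a stiff hinge, the lid stays wherever it is left and a push of 2 to 3 N near its free edge moves it.
- lid_hinge (a point): On the lid's hinge axis, middle of its length; turns with the lid: its -x axis points along the lid to the free edge, z is the lid's outer face direction. The lid measures 170 mm from hinge to free edge, 160 mm along the hinge, 9 mm thick (underside in the hinge's plane); a wooden knob stands 35 mm proud of the outer face, mid-width, 140 mm from the hinge.
- block_hole0 (a point): Centre of the mouth of the near socket in the fixed dark wooden block (170 by 80 by 26 mm high, its centre at y = -145 mm in the box's frame, to the right of the box), level with its top. The hole is round, 44 mm wide and 16 mm deep (floor 10 mm above the bench), with a 2 mm chamfer.
- block_hole1 (a point): The same for the far socket, 80 mm beyond the near one.
- ball1_center (a point): Centre of a turned wooden ball, 40 mm in diameter, 22 g, freshly oiled, at first in the tray, between the scoop and the ramp; rolls easily. Six to eight balls are present; None if this one is absent.
- ball2_center (a point): Centre of a turned wooden ball, 40 mm in diameter, 22 g, freshly oiled, at first in the tray, between the scoop and the ramp; rolls easily. Six to eight balls are present; None if this one is absent.
- ball3_center (a point): Centre of a turned wooden ball, 40 mm in diameter, 22 g, freshly oiled, at first in the tray, between the scoop and the ramp; rolls easily. Six to eight balls are present; None if this one is absent.
- ball4_center (a point): Centre of a turned wooden ball, 40 mm in diameter, 22 g, freshly oiled, at first in the tray, between the scoop and the ramp; rolls easily. Six to eight balls are present; None if this one is absent.
- ball5_center (a point): Centre of a turned wooden ball, 40 mm in diameter, 22 g, freshly oiled, at first in the tray, between the scoop and the ramp; rolls easily. Six to eight balls are present; None if this one is absent.
- ball6_center (a point): Centre of a turned wooden ball, 40 mm in diameter, 22 g, freshly oiled, at first in the tray, between the scoop and the ramp; rolls easily. Six to eight balls are present; None if this one is absent.
- ball7_center (a point): Centre of a turned wooden ball, 40 mm in diameter, 22 g, freshly oiled, at first in the tray, between the scoop and the ramp; rolls easily. Six to eight balls are present; None if this one is absent.
- ball8_center (a point): Centre of a turned wooden ball, 40 mm in diameter, 22 g, freshly oiled, at first in the tray, between the scoop and the ramp; rolls easily. Six to eight balls are present; None if this one is absent.
- skittle1: Turned wooden skittle standing upright on the bench, 124 mm tall, 90 g; origin at the centre of its foot, z along its axis to the head. Foot and belly 39 to 42 mm across, thin neck 20 mm at 74 mm height, barrel-shaped head 31 mm across from 84 to 112 mm height. There are two.
- skittle2: Turned wooden skittle standing upright on the bench, 124 mm tall, 90 g; origin at the centre of its foot, z along its axis to the head. Foot and belly 39 to 42 mm across, thin neck 20 mm at 74 mm height, barrel-shaped head 31 mm across from 84 to 112 mm height. There are two.
- wax_tin: Aluminium tin, 72 mm across, 45 mm high. A bystander to be left alone. Origin: centre of its underside.
- sanding_block: Cork sanding block, 110 by 65 by 40 mm. A bystander to be left alone. Origin: centre of its underside.
- blank: Square wooden turning blank, 200 by 45 by 45 mm. A bystander to be left alone. Origin: centre of its underside.
- bowl: Small turned bowl, 110 mm across, 45 mm high. A bystander to be left alone. Origin: centre of its underside.
- gauge_block: Steel block, 80 by 30 by 30 mm. A bystander to be left alone. Origin: centre of its underside.
There are look-alikes about, which are no part of the job. What is shaped like the skittle2 but red is not meant.

How it is judged:
By the outcome, as a careful person would: the job done as asked, in the order asked, and still so for the second after the job is handed in, with the robot touching nothing.
Of ball1, ball2, ball3, ball4, ball5, ball6, ball7, ball8 only 6 to 8 are there at a start; the rules pass over those that are not, and their reading is None.
At some moment in a run one of scoop may be knocked a few centimetres aside while the robot is not near it.
Once in a run the grip may slacken for a moment while it holds something.
It also fails if it takes over 208 s, if anything falls off the work surface, if the arm or the gripper's body presses on something with over 40 N, if the wrist force passes 120 N, or if a joint passes its speed limit or range.

### The arm

A 6-joint arm with a two-finger parallel gripper is mounted at the origin on the work surface. World frame = base frame: x ahead of the robot, y to its left, z up, the work surface at z = 0. Lengths are in mm, angles in rad, forces in N, time in s.
With the tool pointing down it reaches from about 275 to 725 mm from the base axis. Payload 5.6 kg.
Tool frame: the origin (TCP) lies at the very end of the fingers, on their centre line; the grasp point (between the pads) lies 19 mm behind it; z points along the fingers, y is the line along which they close (so a half turn about z gives the same grasp; the last joint's range is limited). The gripper opens to 85 mm and grips with 20 to 120 N. Pads are 22 mm wide; open, the fingers measure 114 mm over their backs; the gripper's body (76 mm by 85 mm) begins 54 mm behind the grasp point. The pads swing forward as they close: fully open they stand 13 mm farther back than shut.
Start: joints at [-0.888, 0.255, 0.108, 0, -1.424, -0.285], TCP at [213.083, -507.039, 231.283] pointing down, gripper open.
Joint ranges: [-2.95, 2.95], [-1.21, 1.97], [-1.09, 1.5], [-2.87, 1.71], [-2.94, -0.07], [-3.05, 3.05]. Speed limits (rad/s): [2.57, 2.57, 3.14, 3.14, 3.14, 3.14].

### API

Orientations are given as a 3x3 rotation matrix whose columns are the frame's x, y, z axes.
In Python, from rig import manip gives the robot as it stands.
- The arm moves only by the tool apply_moves, never from a script. Its argument "increments" is a list of rows, each an object with "xyz": the shift along the world's x, y, z scaled (see below), a list of three; "rot": the turn, a rotation vector about the world's x, y, z scaled (see below), a list of three; "grip": the finger opening in mm, from 0 to 85.4. A call has 1 to 8 rows; each row is the pose to reach, as a shift and turn from the pose commanded when the call began; what a row does not reach only later rows make up. The controller multiplies each number of a shift by 100 mm and each number of a turn by 1.5 rad. A row lasts 1/8 s, in which the tool goes at most 62.5 mm and 10.7 degrees, less where a joint would pass 70% of its speed; a pose out of reach is approached as far as the arm can. A call with a number of a shift or a turn outside -1 to 1 is refused whole. A call with a gripper value outside its range is refused whole. The fingers move at their own pace and stop on an object; "newtons" is the grip in N (left out, the last holds). Time passes only in rows, so rows that repeat a pose let the fingers close. It gives the time, the measured TCP pose, the force, the opening and the grip force at its end, in the units of the state.
- manip.read_state(): the state, without advancing time (a new reading comes with each control period).
- manip.grab_frame(name): name is "scene" or "top" or "wrist"; returns the picture (480x640x3 uint8, red, green, blue); there is no depth.
- manip.get_calibration(name): a dict with "intrinsics" (3x3 intrinsics, pixels), "pose" (4x4, takes a point from camera to world coordinates). Camera axes: x right, y down, z forward; pixel columns grow to the right and rows downward; lengths in mm; the calibration is good to about 2 mm. The wrist camera is an equidistant fisheye: a pixel r from the principal point sees the ray r / f radians off the axis. A picture is of the moment at which its call begins: read the wrist's pose just before it. get_calibration takes no time and is no camera call; for the wrist camera it gives the pose at the moment of the call.
- manip.job_done(): hands the job in; it is judged then, once.
The state is a dict: "t": time; "qpos": joint angles; "joint_vel": joint speeds; "joint_efforts": joint torques, N m; "tool_pos": TCP position; "orientation": TCP orientation; "wrist_force": force on the tool from outside, world axes, zero at the start; "torque": the same for the moment, N m; "width": finger opening in mm; "gripper_force": force on a finger pad.
Only numpy, scipy, OpenCV 4.12 (cv2) and the standard library are available. Lean on these libraries where they do the work, as an engineer would, in place of code of your own. Each camera call takes 0.05 s, during which the arm holds its last target. There are 200 camera calls.

## Working session

There is one attempt and no reset: what is moved stays moved. The work goes in short steps, Python scripts to look and compute and a tool call to move; the robot and the scene stay as the last step left them, time stands still between calls to the robot, and variables do not carry over. Pictures are saved under pics/ and viewed, at most 14 in all, crops included, and the job is handed in when it is done.

Besides the shell and the picture viewer there is one more tool, called after "Call:" as name(argument=value, ...) on one line, values as JSON. apply_moves: Moves the arm, as the interface text tells. Its arguments: {"type":"object","properties":{"increments":{"type":"array"},"newtons":{"type":"number"}},"required":["increments"]}

```bash
ls; mkdir -p pics
python3 - <<'E'
from rig import manip
import cv2
for n in ("scene","top"):
    cv2.imwrite(f"pics/{n}0.png",manip.grab_frame(n)[:,:,::-1])
    c=manip.get_calibration(n);print(n,c["intrinsics"],c["pose"])
s=manip.read_state();print(s["t"],s["tool_pos"],s["orientation"],s["width"])
E
```

```text
pics
scene [[548.68507405   0.         311.82093659]
 [  0.         548.68507405 234.94781821]
 [  0.           0.           1.        ]] [[-5.84290982e-01  6.58193306e-01 -4.74747955e-01  1.26825870e+03]
 [ 8.11492067e-01  4.67218763e-01 -3.50980416e-01  5.10594133e+02]
 [-9.20180863e-03 -5.90328891e-01 -8.07110356e-01  1.36825529e+03]
 [ 0.00000000e+00  0.00000000e+00  0.00000000e+00  1.00000000e+00]]
top [[590.44785401   0.         325.74705561]
 [  0.         590.44785401 242.1959769 ]
 [  0.           0.           1.        ]] [[-1.54229684e-02 -9.89375466e-01  1.44562508e-01  3.49671594e+02]
 [-9.99881059e-01  1.52578796e-02 -2.25066822e-03 -1.58543651e+01]
 [ 2.10385899e-05 -1.44580025e-01 -9.89493111e-01  1.48176070e+03]
 [ 0.00000000e+00  0.00000000e+00  0.00000000e+00  1.00000000e+00]]
0.1 [ 212.94220888 -506.6523409   230.51244062] [[-9.21935917e-01 -3.87341775e-01 -7.16908096e-04]
 [-3.87342429e-01  9.21934729e-01  1.48247116e-03]
 [ 8.67194627e-05  1.64443233e-03 -9.99998644e-01]] 85.49803628308565
```

View pics/top0.png

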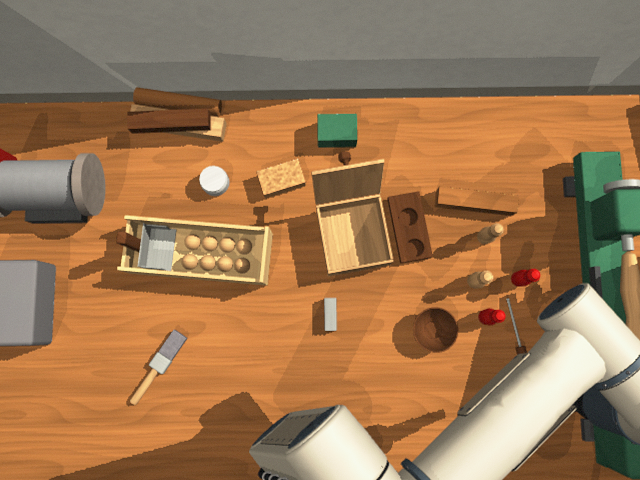

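View pics/scene0.png

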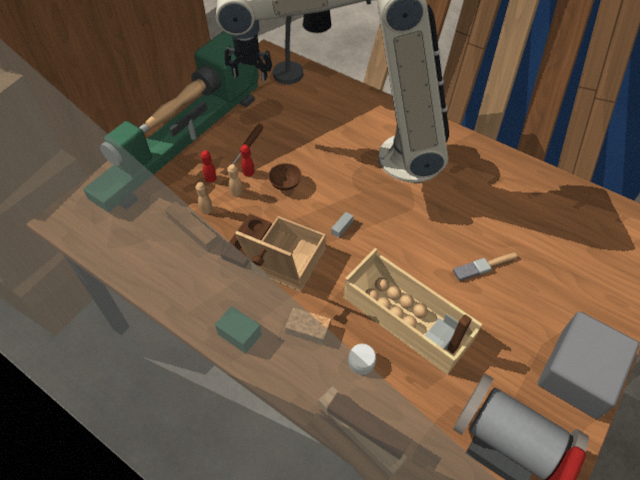

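The pale skittles (top view) are at (492,233) and (483,279). The red look-alikes are at (527,277) and (491,317). There are eight balls in the tray at about (190–245, 240–265), with the scoop at its left end (157,247) and its handle at (128,240). The paint scraper at (160,365) is not the scoop. The box is at (355,235), and the block sockets are at (409,217) and (415,247).

```bash
cat > h.py <<'E'
import numpy as np, cv2
from rig import manip
def ray(cal,px):
    K=cal["intrinsics"];T=cal["pose"];u=(np.array(px,float)-[K[0,2],K[1,2]])
    if cal.get("fish"):
        r=np.hypot(*u);th=r/K[0,0];d=np.array([*(u/max(r,1e-9)*np.sin(th)),np.cos(th)])
    else: d=np.array([u[0]/K[0,0],u[1]/K[1,1],1.])
    return T[:3,3],T[:3,:3]@d
def cal(n):
    c=dict(manip.get_calibration(n));c["fish"]=n=="wrist";return c
def onz(c,px,z):
    o,d=ray(c,px);return (o+d*(z-o[2])/d[2])[:2]
def proj(c,P):
    K=c["intrinsics"];T=c["pose"];p=T[:3,:3].T@(np.array(P,float)-T[:3,3])
    if c["fish"]:
        r=np.hypot(p[0],p[1]);th=np.arctan2(r,p[2]);u=p[:2]/max(r,1e-9)*th*K[0,0]
    else: u=p[:2]/p[2]*K[0,0]
    return u+[K[0,2],K[1,2]]
def tri(c1,p1,c2,p2):
    o1,d1=ray(c1,p1);o2,d2=ray(c2,p2);d1/=np.linalg.norm(d1);d2/=np.linalg.norm(d2)
    A=np.c_[d1,-d2];s=np.linalg.lstsq(A,o2-o1,rcond=None)[0]
    return (o1+s[0]*d1+o2+s[1]*d2)/2, np.linalg.norm(o1+s[0]*d1-o2-s[1]*d2)
def grab(n,f=None):
    c=cal(n);im=manip.grab_frame(n)[:,:,::-1].copy()
    if f: cv2.imwrite("pics/"+f,im)
    return c,im
E
python3 - <<'E'
import cv2
im=cv2.imread('pics/top0.png')
a=cv2.resize(im[200:300,110:280],None,fx=4.6,fy=4.6,interpolation=2)
cv2.imwrite('pics/c1.png',a[:,:800])
a=cv2.resize(im[140:330,310:510],None,fx=3.1,fy=3.1,interpolation=2);cv2.imwrite('pics/c2.png',a)
E
```

```text
(no output)
```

View pics/c1.png

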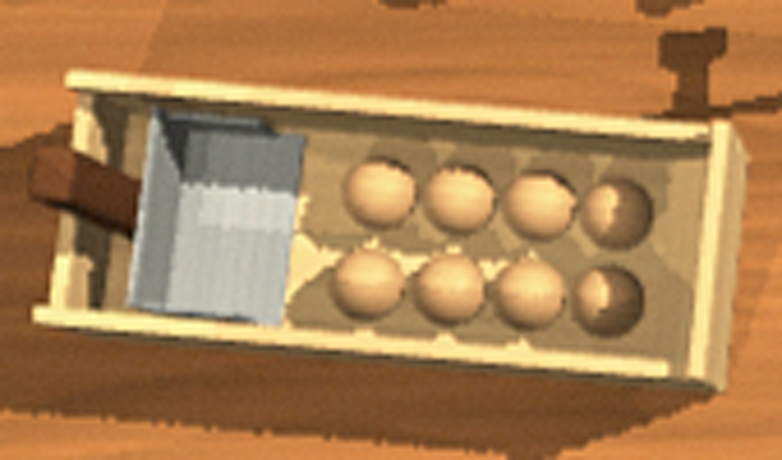

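View pics/c2.png

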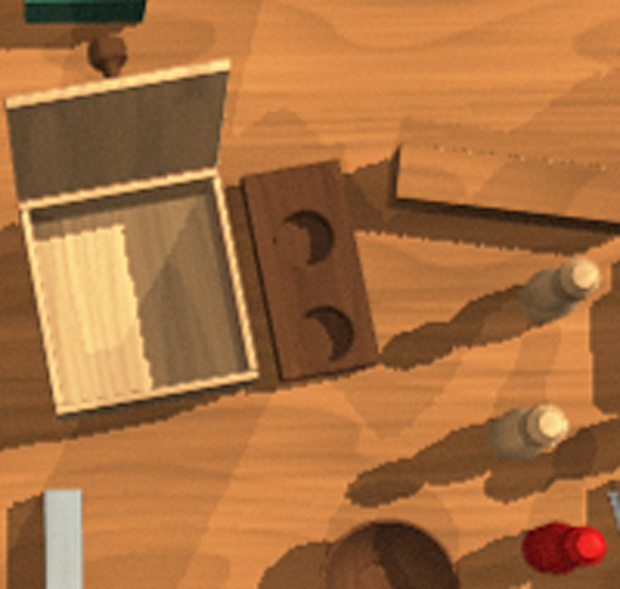

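Run:
```python
from h import *
c=cal("top")
A=lambda p,z:onz(c,np.array(p)/4.6+[110,200],z)
B=lambda p,z:onz(c,np.array(p)/3.1+[310,140],z)
P=lambda n,v:print(n,np.round(v,1))
tl=A((68,72),92);bl=A((35,307),92);tr=A((715,122),92);br=A((700,386),92)
P("tray UL LL UR LR",[tl,bl,tr,br])
ang=np.degrees(np.arctan2(*(tr-tl)[::-1]));print("tray dir",ang,np.degrees(np.arctan2(*(br-bl)[::-1])),np.linalg.norm(tr-tl),np.linalg.norm(tl-bl))
d=(tr-tl)/np.linalg.norm(tr-tl)
for p in [(380,193),(460,200),(540,206),(617,213),(368,284),(450,289),(530,294),(610,300)]: P("ball",A(p,32))
P("handle top",A((50,175),177)); P("pan lip corners",[A((302,235),15),A((280,325),15)])
nl,nr,fl,fr=[B(p,75) for p in [(58,413),(257,378),(22,205),(218,172)]]
P("box",[nl,nr,fl,fr]);ctr=(nl+nr+fl+fr)/4;P("ctr",ctr)
x=(fl+fr-nl-nr);th=np.arctan2(x[1],x[0]);y=(nl+fl-nr-fr);print("yaw",np.degrees(th),np.degrees(np.arctan2(-y[0],y[1])),np.linalg.norm(x)/2,np.linalg.norm(y)/2)
bc=[B(p,26) for p in [(245,178),(340,160),(378,360),(282,380)]];P("block",bc);P("blockc",np.mean(bc,0))
u=np.array([np.cos(th),np.sin(th)]);v=np.array([-u[1],u[0]])
P("block pred from box",ctr-145*v);P("holes dir",[B((329,334),26),B((306,238),26)])
P("holes pred block c",[np.mean(bc,0)-40*u,np.mean(bc,0)+40*u])
P("sk far",B((582,272),124));P("sk near",B((549,424),124))
P("lid free edge z~240",[B((7,103),243),B((230,66),243)])
P("knob",B((105,55),215))
```

```text
tray UL LL UR LR [[624.4 461.1]
 [501.7 473.9]
 [592.8 124.4]
 [455.8 132.2]]
tray dir -95.36141777160972 -97.64801005130413 338.2052609719672 123.36129611202247
ball [567.2 311.2]
ball [562.7 268. ]
ball [558.8 224.8]
ball [554.3 183.3]
ball [517.9 316.8]
ball [514.5 272.7]
ball [511.1 229.8]
ball [507.2 186.8]
handle top [556.7 439. ]
pan lip corners [[547.3 357.1]
 [498.2 368. ]]
box [[ 4.802e+02 -2.500e+01]
 [ 5.049e+02 -1.792e+02]
 [ 6.441e+02  6.000e-01]
 [ 6.681e+02 -1.538e+02]]
ctr [574.3 -89.3]
yaw 8.865958582143108 8.990395425259821 165.53448188956799 156.21275779956719
block [[ 673.9 -180.4]
 [ 687.7 -258.1]
 [ 523.3 -282.3]
 [ 508.4 -204.8]]
blockc [ 598.3 -231.4]
block pred from box [ 596.7 -232.6]
holes dir [[ 544.9 -243.8]
 [ 623.6 -228.2]]
holes pred block c [[ 558.8 -237.6]
 [ 637.9 -225.2]]
sk far [ 575.9 -420.6]
sk near [ 461.8 -389.4]
lid free edge z~240 [[ 681.4    8.1]
 [ 705.6 -147.8]]
knob [723.1 -61.8]
```

Call:
apply_moves(increments=[{"xyz": [0.48, 0.3, 0.15], "rot": [0, 0, 0], "grip": 85}, {"xyz": [0.96, 0.6, 0.3], "rot": [0, 0, 0], "grip": 85}], newtons=60)

```text
t: 0.35
tool_pos: [309.5, -446.3, 261.0]
orientation: [[-0.923, -0.386, -0.001], [-0.386, 0.923, 0.001], [0.001, 0.001, -1.0]]
wrist_force: [0.4, -0.3, 0.9]
width: 84.8
gripper_force: 0.0
```

Call:
apply_moves(increments=[{"xyz": [0.48, 0.3, 0.15], "rot": [0, 0, 0], "grip": 85}, {"xyz": [0.96, 0.6, 0.3], "rot": [0, 0, 0], "grip": 85}])

```text
t: 0.6
tool_pos: [406.3, -385.7, 291.4]
orientation: [[-0.922, -0.387, -0.001], [-0.387, 0.922, 0.0], [0.0, 0.001, -1.0]]
wrist_force: [-0.3, 0.2, -0.3]
width: 84.8
gripper_force: 0.0
```

Call:
apply_moves(increments=[{"xyz": [0.48, 0.3, 0.15], "rot": [0, 0, 0], "grip": 85}, {"xyz": [0.96, 0.6, 0.3], "rot": [0, 0, 0], "grip": 85}, {"xyz": [0.96, 0.6, 0.3], "rot": [0, 0, 0], "grip": 85}, {"xyz": [0.96, 0.6, 0.3], "rot": [0, 0, 0], "grip": 85}])

```text
t: 1.1
tool_pos: [501.0, -326.9, 320.6]
orientation: [[-0.922, -0.388, -0.001], [-0.388, 0.922, 0.0], [0.001, 0.001, -1.0]]
wrist_force: [-0.0, -0.3, 0.2]
width: 84.7
gripper_force: 0.0
```

Run:
```python
from h import *
c,im=grab("wrist","w1.png")
print(c); s=manip.read_state();print(s["t"],s["tool_pos"])
for P in [(461.8,-389.4,124),(575.9,-420.6,124),(559,-238,26),(638,-225,26),(545,-244,26),(624,-228,26)]: print(P,proj(c,P).round(1))
```

```text
{'intrinsics': array([[371.64829954,   0.        , 319.11660388],
       [  0.        , 371.64829954, 238.7159336 ],
       [  0.        ,   0.        ,   1.        ]]), 'pose': array([[-3.88403192e-01,  8.85256398e-01,  2.55859473e-01,
         4.36256675e+02],
       [ 9.21487911e-01,  3.72609400e-01,  1.09646091e-01,
        -3.55387266e+02],
       [ 1.72925893e-03,  2.78358302e-01, -9.60475749e-01,
         4.61636258e+02],
       [ 0.00000000e+00,  0.00000000e+00,  0.00000000e+00,
         1.00000000e+00]]), 'fish': True}
1.15 [ 500.43064285 -327.33242886  320.81060678]
(461.8, -389.4, 124) [272.8 145.7]
(575.9, -420.6, 124) [202.1 244.2]
(559, -238, 26) [366.8 263.6]
(638, -225, 26) [350.  318.5]
(545, -244, 26) [367.2 252. ]
(624, -228, 26) [352.4 309.1]
```

View pics/w1.png

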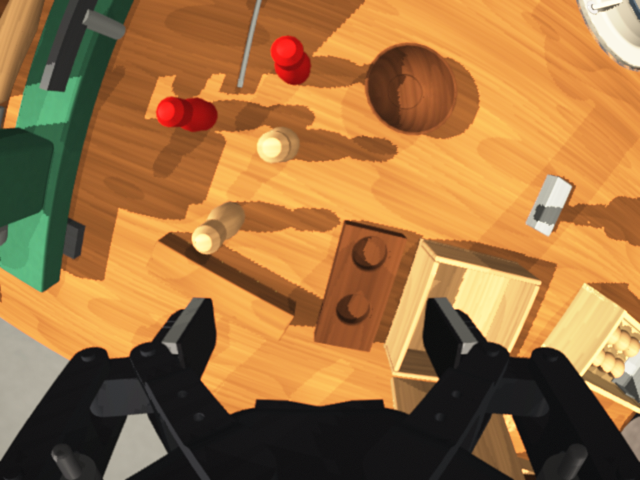

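Run:
```python
from h import *
c=cal("wrist");im=cv2.imread("pics/w1.png")
for p,z in [((370,252.5),26),((353.3,307),26),((271,146),124),((206,241),124)]: print(p,onz(c,p,z).round(1))
hsv=cv2.cvtColor(im,cv2.COLOR_BGR2HSV)
cv2.imwrite("pics/c3.png",np.hstack([cv2.resize(im[110:260,180:320],None,fx=4,fy=4,interpolation=2)[:600,:],cv2.resize(im[220:345,310:380],None,fx=3.4,fy=4.8,interpolation=2)[:600]]))
```

```text
(370, 252.5) [ 543.9 -240.9]
(353.3, 307) [ 620.4 -228.8]
(271, 146) [ 462.1 -391.3]
(206, 241) [ 570.8 -418.4]
```

View pics/c3.png

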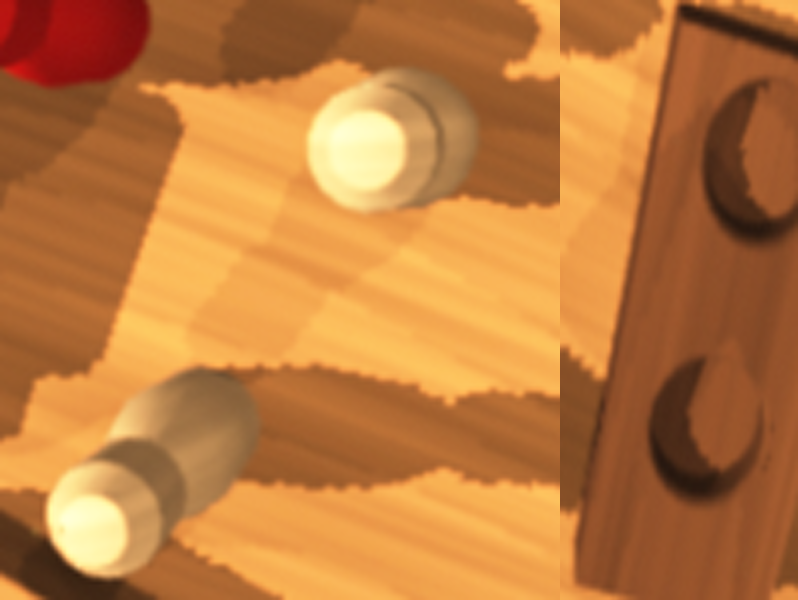

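Call:
apply_moves(increments=[{"xyz": [-0.19, -0.31, -0.45], "rot": [0, 0, 0], "grip": 85}, {"xyz": [-0.38, -0.63, -0.9], "rot": [0, 0, 0], "grip": 85}, {"xyz": [-0.38, -0.63, -1.0], "rot": [0, 0, 0], "grip": 85}, {"xyz": [-0.38, -0.63, -1.0], "rot": [0, 0, 0], "grip": 85}])

```text
t: 1.65
tool_pos: [462.0, -390.5, 221.2]
orientation: [[-0.923, -0.386, -0.001], [-0.386, 0.923, 0.0], [0.001, 0.0, -1.0]]
wrist_force: [0.0, 0.1, 0.8]
width: 85.2
gripper_force: 0.0
```

```bash
cat >> h.py <<'E'
def heads(c,im,vmin=200,smax=110,amin=60):
    hsv=cv2.cvtColor(im,cv2.COLOR_BGR2HSV)
    m=cv2.inRange(hsv,(15,0,vmin),(40,smax,255));m=cv2.morphologyEx(m,cv2.MORPH_OPEN,np.ones((3,3)))
    n,l,st,ce=cv2.connectedComponentsWithStats(m)
    return [(ce[i].round(1),st[i][4],onz(c,ce[i],124).round(1)) for i in range(1,n) if st[i][4]>amin]
E
python3 - <<'E'
from h import *
c,im=grab("wrist","w2.png");s=manip.read_state();print(s["t"],s["tool_pos"])
for r in heads(c,im):print(r)
p=proj(c,(463,-390,124)).astype(int);print(p)
cv2.imwrite("pics/c4.png",cv2.resize(im[max(0,p[1]-75):p[1]+75,p[0]-100:p[0]+100],None,fx=4,fy=4))
E
```

```text
1.7 [ 463.00610748 -390.50592149  222.47985081]
(array([302.9, 210.3]), np.int32(183), array([ 447.1, -409.1]))
(array([313.8, 238.7]), np.int32(923), array([ 462.2, -395.1]))
(array([602.1, 278.3]), np.int32(1137), array([ 398.5, -149.5]))
(array([230. , 307.3]), np.int32(108), array([ 533.9, -431.7]))
(array([225.7, 348. ]), np.int32(450), array([ 569.7, -424.5]))
(array([620.9, 383.9]), np.int32(2403), array([486.5, -16.5]))
(array([519.7, 351.4]), np.int32(205), array([ 487.2, -194.8]))
(array([578.7, 356.3]), np.int32(80), array([ 473. , -119.7]))
[320 242]
```

View pics/c4.png

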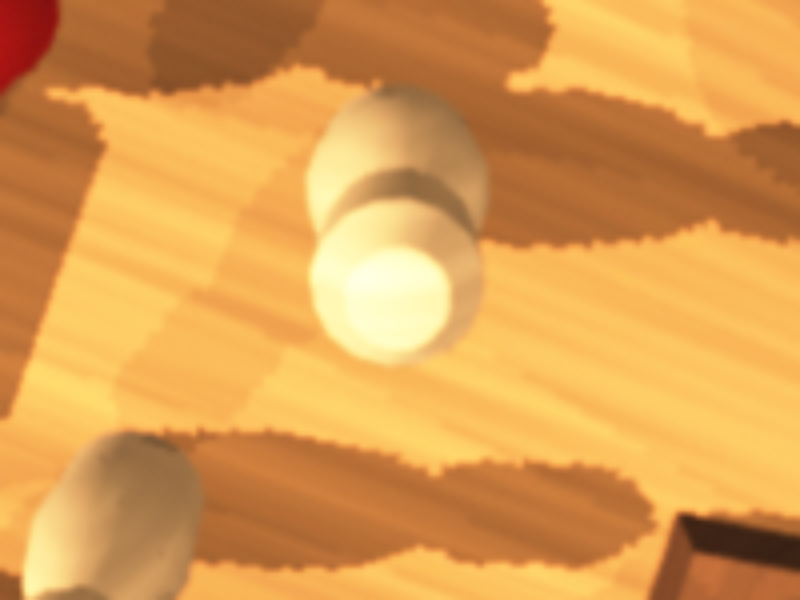

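Call:
apply_moves(increments=[{"xyz": [0, 0, -0.45], "rot": [0, 0, 0], "grip": 85}, {"xyz": [0, 0, -0.8], "rot": [0, 0, 0], "grip": 85}, {"xyz": [0, 0, -1.0], "rot": [0, 0, 0], "grip": 85}], newtons=50)

```text
t: 2.08
tool_pos: [463.7, -389.6, 121.3]
orientation: [[-0.922, -0.388, 0.001], [-0.388, 0.922, -0.0], [-0.001, -0.001, -1.0]]
wrist_force: [-0.1, 0.4, 0.1]
width: 85.3
gripper_force: 0.0
```

Call:
apply_moves(increments=[{"xyz": [0, 0, -0.3], "rot": [0, 0, 0], "grip": 85}, {"xyz": [0, 0, -0.46], "rot": [0, 0, 0], "grip": 60}, {"xyz": [0, 0, -0.46], "rot": [0, 0, 0], "grip": 36}, {"xyz": [0, 0, -0.46], "rot": [0, 0, 0], "grip": 20}, {"xyz": [0, 0, -0.46], "rot": [0, 0, 0], "grip": 20}, {"xyz": [0, 0, -0.46], "rot": [0, 0, 0], "grip": 20}, {"xyz": [0, 0, -0.46], "rot": [0, 0, 0], "grip": 20}])

```text
t: 2.95
tool_pos: [464.0, -390.7, 77.0]
orientation: [[-0.922, -0.388, 0.003], [-0.388, 0.922, -0.002], [-0.002, -0.003, -1.0]]
wrist_force: [-0.2, 2.3, 6.8]
width: 29.9
gripper_force: 49.2
```

Call:
apply_moves(increments=[{"xyz": [0, 0, 0.2], "rot": [0, 0, 0], "grip": 20}, {"xyz": [0, 0, 0.5], "rot": [0, 0, 0], "grip": 20}, {"xyz": [0.1, 0.2, 0.5], "rot": [0, 0, 0], "grip": 20}, {"xyz": [0.3, 0.6, 0.5], "rot": [0, 0, 0], "grip": 20}, {"xyz": [0.5, 0.9, 0.5], "rot": [0, 0, 0], "grip": 20}])

```text
t: 3.58
tool_pos: [513.3, -298.8, 125.3]
orientation: [[-0.922, -0.387, -0.0], [-0.387, 0.922, 0.0], [-0.0, 0.0, -1.0]]
wrist_force: [-0.1, -0.2, -0.1]
width: 29.7
gripper_force: 49.5
```

Call:
apply_moves(increments=[{"xyz": [0.15, 0.3, 0], "rot": [0, 0, 0], "grip": 20}, {"xyz": [0.31, 0.58, 0], "rot": [0, 0, 0], "grip": 20}, {"xyz": [0.31, 0.58, -0.02], "rot": [0, 0, 0], "grip": 20}, {"xyz": [0.31, 0.58, -0.02], "rot": [0, 0, 0], "grip": 20}])

```text
t: 4.08
tool_pos: [543.7, -242.2, 123.0]
orientation: [[-0.922, -0.387, -0.001], [-0.387, 0.922, 0.0], [0.001, 0.0, -1.0]]
wrist_force: [0.2, -1.5, -0.6]
width: 29.8
gripper_force: 49.5
```

Run:
```python
from h import *
c,im=grab("wrist","w3.png");s=manip.read_state();print(s["t"],s["tool_pos"],s["width"])
p=proj(c,(545,-242,26)).astype(int);print(p,proj(c,s["tool_pos"]-[0,0,28]))
cv2.imwrite("pics/c5.png",cv2.resize(im[max(0,p[1]-100):p[1]+100,p[0]-130:p[0]+130],None,fx=3,fy=3))
```

```text
4.125 [ 543.58525638 -242.55788318  123.11255644] 29.83325057449542
[319 242] [320.12187908 280.76321743]
```

View pics/c5.png

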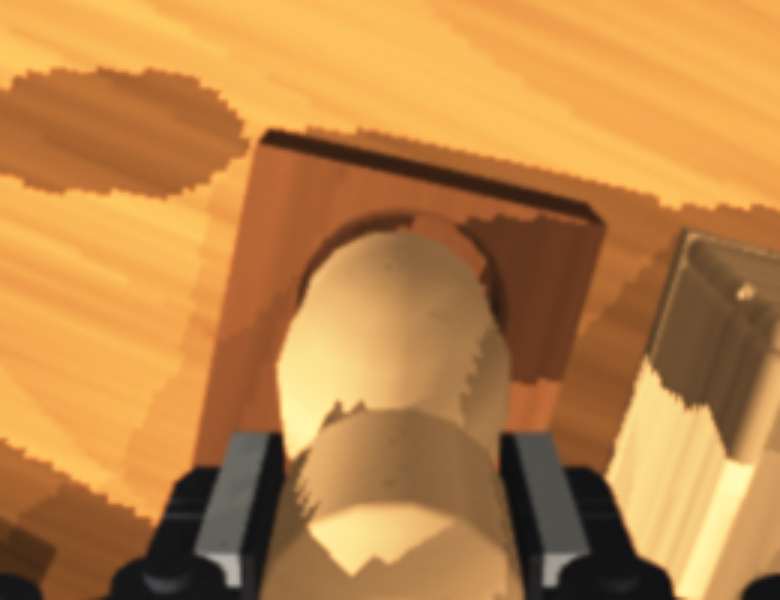

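Run:
```python
from h import *
c=cal("wrist");o=np.array([189,142])
d=c["pose"][:2,1];d=d/np.linalg.norm(d);print("down-image dir",d)
L,R,T=[onz(c,np.array(p)/3+o,26) for p in [(297,305),(508,305),(410,210)]]
print("L R",L,R,np.linalg.norm(L-R),"T",T,"centre",T+d*23)
f=onz(c,np.array((400,232))/3+o,46.);print("foot edge",f,"centre",f+d*19.8)
# circle by 3 pts
A=np.array([L,R,T]);M=np.c_[2*A,np.ones(3)];s=np.linalg.solve(M,(A**2).sum(1));print("circle",s[:2],np.sqrt(s[2]+s[:2]@s[:2]))
```

```text
down-image dir [0.9220358 0.3871046]
L R [ 553.66076863 -261.78406727] [ 535.37268352 -218.20973035] 47.25650108887989 T [ 523.93346474 -246.96670745] centre [ 545.14028826 -238.06330155]
foot edge [ 525.07731184 -249.0589985 ] centre [ 543.33362078 -241.39432734]
circle [ 546.34681771 -239.22881204] 23.71146171094708
```

Call:
apply_moves(increments=[{"xyz": [0.022, 0.027, -0.1], "rot": [0, 0, 0], "grip": 20}, {"xyz": [0.022, 0.027, -0.2], "rot": [0, 0, 0], "grip": 20}, {"xyz": [0.022, 0.027, -0.25], "rot": [0, 0, 0], "grip": 20}, {"xyz": [0.022, 0.027, -0.28], "rot": [0, 0, 0], "grip": 20}, {"xyz": [0.022, 0.027, -0.28], "rot": [0, 0, 0], "grip": 20}])

```text
t: 4.75
tool_pos: [546.2, -239.4, 95.1]
orientation: [[-0.922, -0.387, -0.0], [-0.387, 0.922, 0.0], [0.0, 0.0, -1.0]]
wrist_force: [-0.4, 0.4, -0.9]
width: 30.3
gripper_force: 49.5
```

Call:
apply_moves(increments=[{"xyz": [0, 0, -0.04], "rot": [0, 0, 0], "grip": 20}, {"xyz": [0, 0, -0.07], "rot": [0, 0, 0], "grip": 20}, {"xyz": [0, 0, -0.07], "rot": [0, 0, 0], "grip": 20}])

```text
t: 5.12
tool_pos: [546.1, -239.3, 88.0]
orientation: [[-0.922, -0.387, -0.0], [-0.387, 0.922, 0.0], [0.0, 0.0, -1.0]]
wrist_force: [-0.9, 0.5, -0.2]
width: 30.5
gripper_force: 37.2
```

Call:
apply_moves(increments=[{"xyz": [0, 0, 0], "rot": [0, 0, 0], "grip": 40}, {"xyz": [0, 0, 0], "rot": [0, 0, 0], "grip": 85}, {"xyz": [0, 0, 0], "rot": [0, 0, 0], "grip": 85}, {"xyz": [0, 0, 0], "rot": [0, 0, 0], "grip": 85}, {"xyz": [0, 0, 0.4], "rot": [0, 0, 0], "grip": 85}, {"xyz": [0, 0, 0.8], "rot": [0, 0, 0], "grip": 85}])

```text
t: 5.88
tool_pos: [546.0, -239.3, 169.0]
orientation: [[-0.922, -0.387, -0.001], [-0.387, 0.922, -0.0], [0.001, 0.0, -1.0]]
wrist_force: [0.7, -0.7, 0.6]
width: 84.8
gripper_force: 0.0
```

Call:
apply_moves(increments=[{"xyz": [0.13, -0.5, 0.4], "rot": [0, 0, 0], "grip": 85}, {"xyz": [0.26, -1.0, 0.4], "rot": [0, 0, 0], "grip": 85}])

```text
t: 6.12
tool_pos: [574.2, -340.8, 213.4]
orientation: [[-0.921, -0.389, 0.008], [-0.389, 0.921, -0.004], [-0.006, -0.006, -1.0]]
wrist_force: [0.4, 0.1, -0.8]
width: 85.3
gripper_force: 0.0
```

Call:
apply_moves(increments=[{"xyz": [0, -0.5, 0.1], "rot": [0, 0, 0], "grip": 85}, {"xyz": [0, -0.8, 0.1], "rot": [0, 0, 0], "grip": 85}, {"xyz": [0, -0.8, 0.1], "rot": [0, 0, 0], "grip": 85}, {"xyz": [0, -0.8, 0.1], "rot": [0, 0, 0], "grip": 85}])

```text
t: 6.62
tool_pos: [572.3, -419.0, 218.0]
orientation: [[-0.922, -0.387, -0.0], [-0.387, 0.922, 0.0], [0.0, 0.0, -1.0]]
wrist_force: [-0.3, 0.0, 0.2]
width: 85.2
gripper_force: 0.0
```

Run:
```python
from h import *
c,im=grab("wrist","w4.png");s=manip.read_state();print(s["t"],s["tool_pos"])
p=proj(c,(572,-419,124)).astype(int);print(p)
for r in heads(c,im,220,90):print(r)
a=im[max(0,p[1]-75):p[1]+75,p[0]-70:p[0]+70];q=proj(c,(546,-239,124)).astype(int);print(q);q[0]=min(q[0],569);q[1]=max(q[1],75)
b=im[q[1]-75:q[1]+75,q[0]-70:q[0]+70];print(q);
cv2.imwrite("pics/c6.png",cv2.resize(np.hstack([a,b]),None,fx=2.8,fy=4))
```

```text
6.675 [ 572.42492434 -418.60232738  218.37612443]
[320 241]
(array([310.6, 242. ]), np.int32(583), array([ 574.5, -424.9]))
(array([536.4, 295.6]), np.int32(200), array([ 546.8, -243.4]))
(array([569.2, 338.6]), np.int32(238), array([ 569.3, -179.4]))
(array([631.4, 435.5]), np.int32(257), array([661. ,  70.8]))
[540 296]
[540 296]
```

View pics/c6.png

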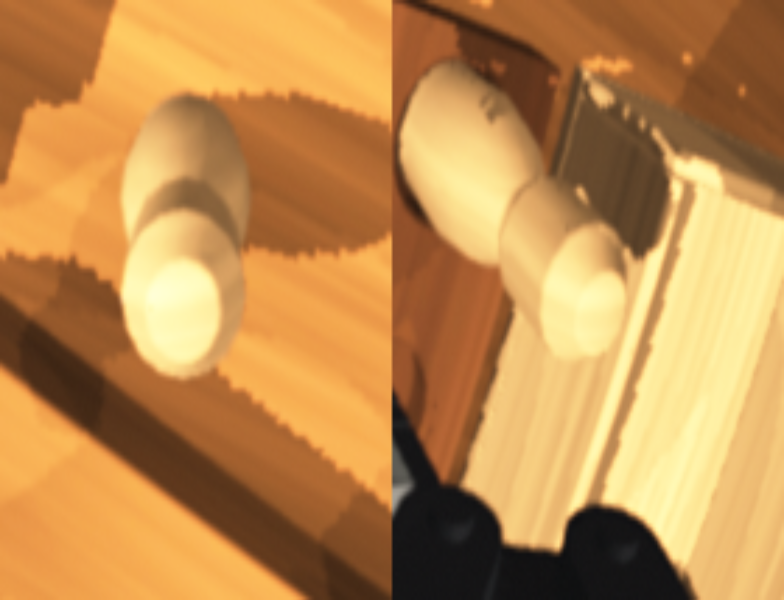

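Call:
apply_moves(increments=[{"xyz": [0.02, -0.03, -0.45], "rot": [0, 0, 0], "grip": 85}, {"xyz": [0.02, -0.03, -0.8], "rot": [0, 0, 0], "grip": 85}, {"xyz": [0.02, -0.03, -1.0], "rot": [0, 0, 0], "grip": 85}])

```text
t: 7.05
tool_pos: [573.8, -420.5, 116.3]
orientation: [[-0.921, -0.389, -0.002], [-0.389, 0.921, 0.002], [0.001, 0.002, -1.0]]
wrist_force: [0.6, -0.3, 0.3]
width: 85.1
gripper_force: 0.0
```

Call:
apply_moves(increments=[{"xyz": [0, 0, -0.3], "rot": [0, 0, 0], "grip": 85}, {"xyz": [0, 0, -0.41], "rot": [0, 0, 0], "grip": 60}, {"xyz": [0, 0, -0.41], "rot": [0, 0, 0], "grip": 36}, {"xyz": [0, 0, -0.41], "rot": [0, 0, 0], "grip": 20}, {"xyz": [0, 0, -0.41], "rot": [0, 0, 0], "grip": 20}, {"xyz": [0, 0, -0.41], "rot": [0, 0, 0], "grip": 20}, {"xyz": [0, 0, -0.41], "rot": [0, 0, 0], "grip": 20}])

```text
t: 7.92
tool_pos: [575.0, -422.7, 79.1]
orientation: [[-0.922, -0.388, 0.002], [-0.388, 0.922, -0.002], [-0.002, -0.002, -1.0]]
wrist_force: [-0.7, 1.3, 5.7]
width: 30.0
gripper_force: 49.7
```

Call:
apply_moves(increments=[{"xyz": [0, 0, 0.2], "rot": [0, 0, 0], "grip": 20}, {"xyz": [0, 0, 0.5], "rot": [0, 0, 0], "grip": 20}, {"xyz": [0.1, 0.3, 0.5], "rot": [0, 0, 0], "grip": 20}, {"xyz": [0.2, 0.6, 0.5], "rot": [0, 0, 0], "grip": 20}, {"xyz": [0.3, 0.95, 0.5], "rot": [0, 0, 0], "grip": 20}])

```text
t: 8.55
tool_pos: [604.2, -326.6, 126.8]
orientation: [[-0.922, -0.387, -0.001], [-0.387, 0.922, 0.0], [0.0, 0.001, -1.0]]
wrist_force: [0.3, -0.3, -1.0]
width: 30.2
gripper_force: 49.5
```

Call:
apply_moves(increments=[{"xyz": [0.1, 0.5, 0], "rot": [0, 0, 0], "grip": 20}, {"xyz": [0.2, 0.96, -0.02], "rot": [0, 0, 0], "grip": 20}, {"xyz": [0.2, 0.96, -0.03], "rot": [0, 0, 0], "grip": 20}, {"xyz": [0.2, 0.96, -0.03], "rot": [0, 0, 0], "grip": 20}])

```text
t: 9.05
tool_pos: [624.1, -231.4, 124.0]
orientation: [[-0.922, -0.388, -0.001], [-0.388, 0.922, -0.0], [0.001, 0.0, -1.0]]
wrist_force: [-0.2, -1.5, -0.8]
width: 30.0
gripper_force: 49.5
```

Run:
```python
from h import *
c,im=grab("wrist","w5.png");s=manip.read_state();print(s["t"],s["tool_pos"],s["width"])
p=proj(c,(625,-227,26)).astype(int);print(p)
cv2.imwrite("pics/c7.png",cv2.resize(im[max(0,p[1]-100):p[1]+100,p[0]-130:p[0]+130],None,fx=3,fy=3))
```

```text
9.1 [ 623.97582793 -232.06891189  124.08311527] 29.65761364484379
[325 244]
```

View pics/c7.png

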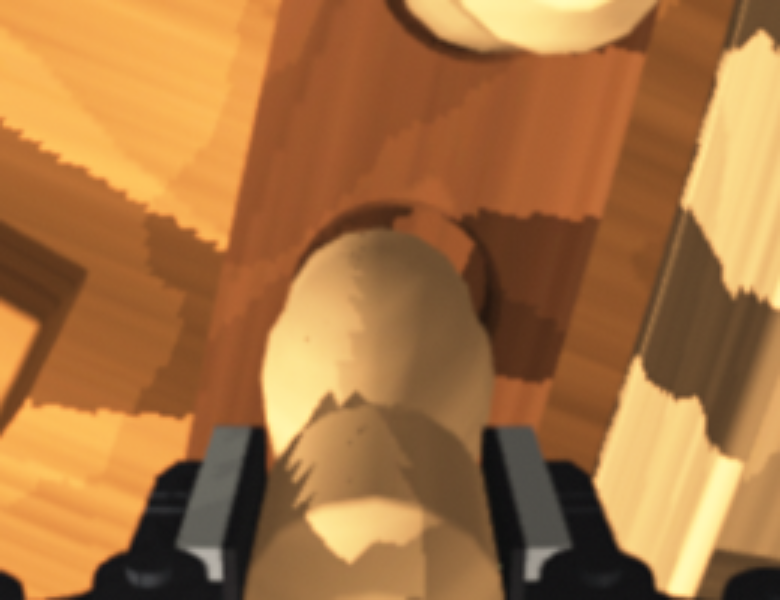

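Call:
apply_moves(increments=[{"xyz": [0.009, 0.046, -0.1], "rot": [0, 0, 0], "grip": 20}, {"xyz": [0.009, 0.046, -0.2], "rot": [0, 0, 0], "grip": 20}, {"xyz": [0.009, 0.046, -0.24], "rot": [0, 0, 0], "grip": 20}, {"xyz": [0.009, 0.046, -0.28], "rot": [0, 0, 0], "grip": 20}, {"xyz": [0.009, 0.046, -0.28], "rot": [0, 0, 0], "grip": 20}])

```text
t: 9.72
tool_pos: [625.1, -226.8, 96.0]
orientation: [[-0.922, -0.387, -0.0], [-0.387, 0.922, 0.0], [0.0, 0.0, -1.0]]
wrist_force: [0.2, -0.2, -0.8]
width: 29.3
gripper_force: 49.5
```

Call:
apply_moves(increments=[{"xyz": [0, 0, -0.04], "rot": [0, 0, 0], "grip": 20}, {"xyz": [0, 0, -0.07], "rot": [0, 0, 0], "grip": 20}, {"xyz": [0, 0, -0.07], "rot": [0, 0, 0], "grip": 40}, {"xyz": [0, 0, -0.07], "rot": [0, 0, 0], "grip": 85}, {"xyz": [0, 0, -0.07], "rot": [0, 0, 0], "grip": 85}, {"xyz": [0, 0, -0.07], "rot": [0, 0, 0], "grip": 85}, {"xyz": [0, 0, 0.4], "rot": [0, 0, 0], "grip": 85}, {"xyz": [0, 0, 1.0], "rot": [0, 0, 0], "grip": 85}])

```text
t: 10.72
tool_pos: [624.2, -226.5, 196.0]
orientation: [[-0.922, -0.387, -0.004], [-0.387, 0.922, 0.001], [0.003, 0.002, -1.0]]
wrist_force: [0.5, -0.1, 0.8]
width: 85.2
gripper_force: 0.0
```

Call:
apply_moves(increments=[{"xyz": [-0.2, 0, 0.5], "rot": [0, 0, 0], "grip": 85}, {"xyz": [-0.4, 0.5, 0.9], "rot": [0, 0, 0], "grip": 85}, {"xyz": [-0.6, 1.0, 0.9], "rot": [0, 0, 0], "grip": 85}])

```text
t: 11.1
tool_pos: [565.9, -126.6, 289.7]
orientation: [[-0.923, -0.386, 0.007], [-0.386, 0.923, -0.001], [-0.006, -0.003, -1.0]]
wrist_force: [1.9, 0.5, 0.2]
width: 84.9
gripper_force: 0.0
```

Call:
apply_moves(increments=[{"xyz": [0, 0.5, 0], "rot": [0, 0, 0], "grip": 85}, {"xyz": [0, 1.0, 0], "rot": [0, 0, 0], "grip": 85}])

```text
t: 11.35
tool_pos: [564.7, -25.3, 286.9]
orientation: [[-0.922, -0.387, 0.001], [-0.387, 0.922, 0.0], [-0.001, -0.0, -1.0]]
wrist_force: [1.4, -0.1, -0.6]
width: 85.0
gripper_force: 0.0
```

Call:
apply_moves(increments=[{"xyz": [0, 0.5, 0], "rot": [0, 0, -0.08], "grip": 85}, {"xyz": [0, 1.0, 0], "rot": [0, 0, -0.17], "grip": 85}])

```text
t: 11.6
tool_pos: [564.9, 74.8, 286.6]
orientation: [[-0.99, -0.138, 0.001], [-0.138, 0.99, 0.0], [-0.001, 0.0, -1.0]]
wrist_force: [0.8, 0.3, -0.6]
width: 85.1
gripper_force: 0.0
```

Call:
apply_moves(increments=[{"xyz": [0, 0.5, 0], "rot": [0, 0, -0.08], "grip": 85}, {"xyz": [0, 1.0, 0], "rot": [0, 0, -0.17], "grip": 85}])

```text
t: 11.85
tool_pos: [564.9, 174.9, 286.6]
orientation: [[-0.993, 0.116, 0.001], [0.116, 0.993, 0.0], [-0.0, 0.0, -1.0]]
wrist_force: [-0.1, 0.5, -0.1]
width: 85.1
gripper_force: 0.0
```

Call:
apply_moves(increments=[{"xyz": [0, 0.5, 0], "rot": [0, 0, 0], "grip": 85}, {"xyz": [0, 1.0, 0], "rot": [0, 0, 0], "grip": 85}, {"xyz": [0, 1.0, 0], "rot": [0, 0, 0], "grip": 85}, {"xyz": [0, 1.0, 0], "rot": [0, 0, 0], "grip": 85}])

```text
t: 12.35
tool_pos: [565.2, 273.2, 286.3]
orientation: [[-0.994, 0.112, 0.0], [0.112, 0.994, -0.0], [-0.0, -0.0, -1.0]]
wrist_force: [0.1, -0.3, 0.1]
width: 85.3
gripper_force: 0.0
```

Run:
```python
from h import *
c,im=grab("wrist","w6.png");s=manip.read_state();print(s["t"],s["tool_pos"],s["orientation"].round(3))
t,ti=grab("top","t6.png")
```

```text
12.4 [565.29152324 272.64045856 286.62059542] [[-0.994  0.112  0.   ]
 [ 0.112  0.994 -0.   ]
 [-0.     0.    -1.   ]]
```

View pics/w6.png

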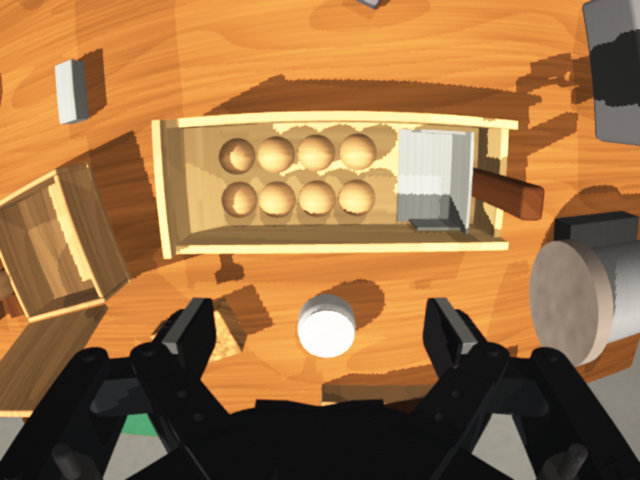

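Run:
```python
from h import *
c=cal("wrist");im=cv2.imread("pics/w6.png")
def P(n,p,z):
    r=onz(c,p,z);print(n,r.round(1));return r
a=P("near wall L",(160,121),107);b=P("near wall R",(518,122),92);m=P("near mid",(340,111.5),92)
d=P("far wall L",(168,256),107);e=P("far wall R",(508,248),92);m2=P("far mid",(340,250),92)
for q,w in [(a,b),(d,e),(m,b),(m2,e)]: print(np.degrees(np.arctan2(*(q-w)[::-1])),np.linalg.norm(q-w))
P("lip1",(397,131),15);P("lip2",(397,222),15);P("back1",(473,134),72);P("back2",(467,231),72)
P("handle top",(535,203),177)
for p in [(238,155),(276,154),(316,152),(357,151),(238,199),(277,199),(316,198),(356,197)]:P("ball",p,32)
cv2.imwrite("pics/c8.png",np.hstack([cv2.resize(im[100:270,390:560],None,fx=2.35,fy=3.5,interpolation=2),cv2.resize(im[100:270,140:310],None,fx=2.35,fy=3.5,interpolation=2)]))
```

```text
near wall L [462. 139.]
near wall R [495.9 475.9]
near mid [477.6 300.4]
far wall L [588.9 122.2]
far wall R [624.6 462.8]
far mid [605.8 287.2]
-95.74793480913152 338.6354831314755
-95.96844438712634 342.4748022776666
-95.96751317390428 176.50276130621515
-96.10329514369006 176.61262407257533
lip1 [500.6 366.2]
lip2 [604.8 358.3]
back1 [507.2 433.3]
back2 [607.3 422.9]
handle top [558.1 440.4]
ball [507.  190.8]
ball [511.6 231.9]
ball [514.6 274.3]
ball [518.1 317.6]
ball [554.7 183.5]
ball [560.1 226.5]
ball [564.  268.6]
ball [567.6 311.7]
```

View pics/c8.png

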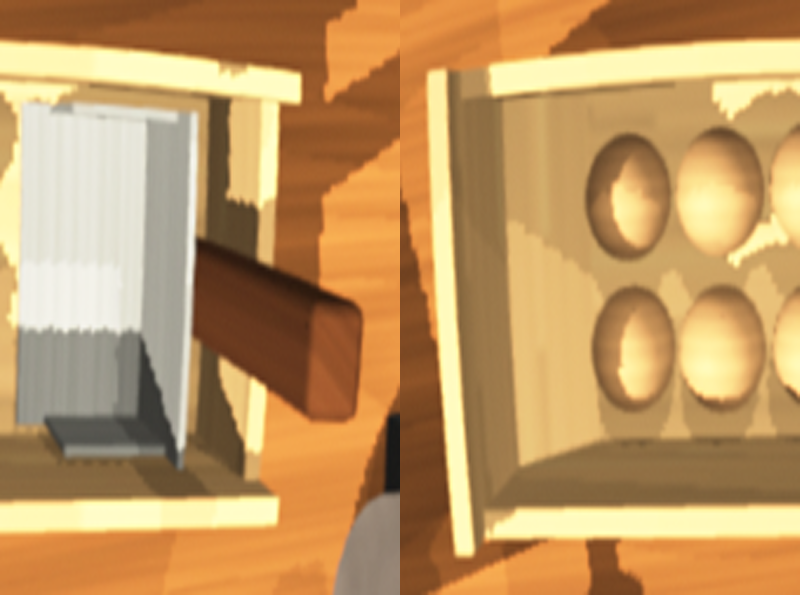

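Run:
```python
from h import *
c=cal("wrist")
for n,p,z in [("handle",(532.1,202.9),177),("crease1",(184.7,148),12),("crease2",(191,234),12),("hb",(473.5,172),100)]: print(n,onz(c,p,z).round(1))
t=cal("top");P,e=tri(c,(532.1,202.9),t,np.array((38,172))/4.6+[110,200]);print(P,e)
```

```text
handle [557.8 437.6]
crease1 [489.5 124. ]
crease2 [592.3 113. ]
hb [541.9 419.6]
[563.00398236 453.20518219 152.6982533 ] 1.7017395685545422
```

Call:
apply_moves(increments=[{"xyz": [-0.04, 0.5, 0], "rot": [0, 0, 0.005], "grip": 85}, {"xyz": [-0.08, 1.0, 0], "rot": [0, 0, 0.005], "grip": 85}])

```text
t: 12.7
tool_pos: [557.7, 372.6, 287.4]
orientation: [[-0.994, 0.107, 0.001], [0.107, 0.994, 0.001], [-0.001, 0.001, -1.0]]
wrist_force: [1.7, 0.8, 0.6]
width: 84.6
gripper_force: 0.0
```

Call:
apply_moves(increments=[{"xyz": [0, 0.5, 0], "rot": [0, 0, 0], "grip": 85}, {"xyz": [0, 0.65, 0], "rot": [0, 0, 0], "grip": 85}, {"xyz": [0, 0.65, 0], "rot": [0, 0, 0], "grip": 85}, {"xyz": [0, 0.65, -0.4], "rot": [0, 0, 0], "grip": 85}, {"xyz": [0, 0.65, -0.8], "rot": [0, 0, 0], "grip": 85}, {"xyz": [0, 0.65, -0.8], "rot": [0, 0, 0], "grip": 85}])

```text
t: 13.45
tool_pos: [556.2, 435.3, 203.5]
orientation: [[-0.994, 0.106, -0.005], [0.106, 0.994, -0.005], [0.005, -0.005, -1.0]]
wrist_force: [-0.2, 0.0, 1.1]
width: 85.3
gripper_force: 0.0
```

Call:
apply_moves(increments=[{"xyz": [0, 0, -0.4], "rot": [0, 0, 0], "grip": 85}, {"xyz": [0, 0, -0.75], "rot": [0, 0, 0], "grip": 60}, {"xyz": [0, 0, -0.75], "rot": [0, 0, 0], "grip": 40}, {"xyz": [0, 0, -0.75], "rot": [0, 0, 0], "grip": 10}, {"xyz": [0, 0, -0.75], "rot": [0, 0, 0], "grip": 10}, {"xyz": [0, 0, -0.75], "rot": [0, 0, 0], "grip": 10}], newtons=90)

```text
t: 14.2
tool_pos: [558.7, 439.4, 134.7]
orientation: [[-0.995, 0.104, 0.005], [0.104, 0.995, 0.004], [-0.005, 0.004, -1.0]]
wrist_force: [0.4, 1.6, 7.2]
width: 21.4
gripper_force: 89.7
```

Call:
apply_moves(increments=[{"xyz": [-0.01, -0.1, 0], "rot": [0, 0, 0], "grip": 10}, {"xyz": [-0.021, -0.2, 0], "rot": [0, 0, 0], "grip": 10}, {"xyz": [-0.031, -0.3, 0], "rot": [0, 0, 0], "grip": 10}, {"xyz": [-0.042, -0.4, 0], "rot": [0, 0, 0], "grip": 10}, {"xyz": [-0.052, -0.5, 0], "rot": [0, 0, 0], "grip": 10}, {"xyz": [-0.063, -0.6, 0], "rot": [0, 0, 0], "grip": 10}, {"xyz": [-0.073, -0.7, 0], "rot": [0, 0, 0], "grip": 10}, {"xyz": [-0.073, -0.7, 0], "rot": [0, 0, 0], "grip": 10}])

```text
t: 15.2
tool_pos: [551.7, 369.9, 134.9]
orientation: [[-0.995, 0.104, 0.006], [0.104, 0.995, 0.006], [-0.006, 0.006, -1.0]]
wrist_force: [1.3, 3.8, 6.9]
width: 21.4
gripper_force: 89.9
```

```bash
cat >> h.py <<'E'
def balls(n="top",f=None,z=32,lo=(8,60,90)):
    """tray/box-frame ball estimates from blobs by Hough circles"""
    c,im=grab(n,f);g=cv2.GaussianBlur(im,(3,3),0)
    return c,im
O=np.array([542.4,296.]);ex=np.array([-.1045,-.9945]);ey=np.array([.9945,-.1045])
def tray(p): d=np.array(p[:2])-O;return np.array([d@ex,d@ey]).round(1)
E
python3 - <<'E'
from h import *
c,im=grab("top","t7.png");s=manip.read_state();print(s["t"],s["tool_pos"],tray(s["tool_pos"]),s["wrist_force"].round(1))
a=cv2.resize(im[205:295,110:280],None,fx=4.6,fy=3.3,interpolation=2)
c,im=grab("scene","s7.png");b=cv2.resize(im[240:370,335:490],None,fx=4.6,fy=2.2,interpolation=2)
w=min(a.shape[1],b.shape[1]);cv2.imwrite("pics/c9.png",np.vstack([a[:,:w],b[:,:w]]))
E
```

```text
15.25 [551.74352446 369.9889334  134.84263986] [-74.6   1.6] [1.6 3.1 7. ]
```

View pics/c9.png

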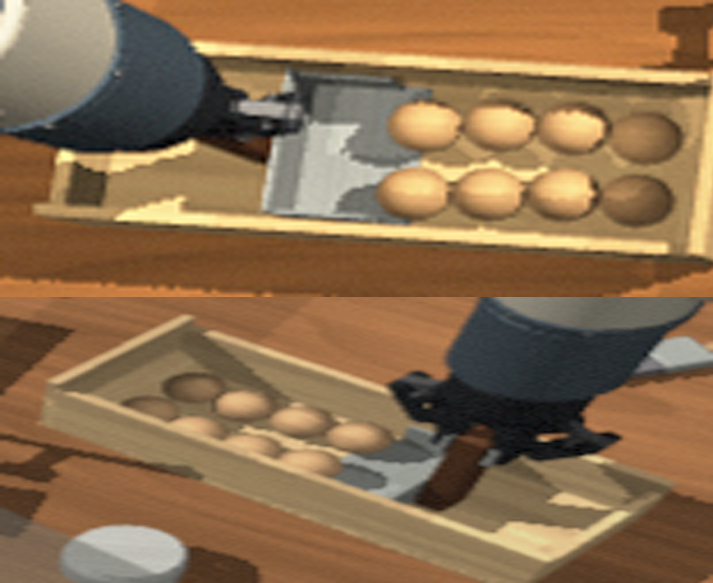

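Call:
apply_moves(increments=[{"xyz": [-0.01, -0.1, 0], "rot": [0, 0, 0], "grip": 10}, {"xyz": [-0.021, -0.2, 0], "rot": [0, 0, 0], "grip": 10}, {"xyz": [-0.031, -0.3, 0], "rot": [0, 0, 0], "grip": 10}, {"xyz": [-0.036, -0.35, 0], "rot": [0, 0, 0], "grip": 10}, {"xyz": [-0.036, -0.35, 0], "rot": [0, 0, 0], "grip": 10}])

```text
t: 15.92
tool_pos: [548.5, 335.6, 135.0]
orientation: [[-0.995, 0.104, 0.007], [0.104, 0.995, 0.006], [-0.006, 0.007, -1.0]]
wrist_force: [1.6, 5.3, 7.6]
width: 20.9
gripper_force: 89.9
```

Call:
apply_moves(increments=[{"xyz": [-0.008, -0.08, 0], "rot": [0, 0, 0], "grip": 10}, {"xyz": [-0.015, -0.15, 0], "rot": [0, 0, 0], "grip": 10}, {"xyz": [-0.015, -0.15, 0], "rot": [0, 0, 0], "grip": 10}])

```text
t: 16.3
tool_pos: [547.0, 320.6, 135.0]
orientation: [[-0.995, 0.104, 0.007], [0.104, 0.995, 0.006], [-0.006, 0.007, -1.0]]
wrist_force: [1.6, 4.4, 7.5]
width: 21.2
gripper_force: 89.9
```

Call:
apply_moves(increments=[{"xyz": [-0.008, -0.08, 0], "rot": [0, 0, 0], "grip": 10}, {"xyz": [-0.01, -0.1, 0], "rot": [0, 0, 0], "grip": 10}, {"xyz": [-0.002, -0.02, 0.01], "rot": [-0.058, 0.006, 0], "grip": 10}, {"xyz": [0.006, 0.06, 0.01], "rot": [-0.116, 0.012, 0], "grip": 10}, {"xyz": [0.013, 0.13, 0.01], "rot": [-0.174, 0.018, 0], "grip": 10}, {"xyz": [0.02, 0.19, 0.01], "rot": [-0.231, 0.024, 0], "grip": 10}, {"xyz": [0.02, 0.19, 0.01], "rot": [-0.231, 0.024, 0], "grip": 10}], newtons=110)

```text
t: 17.18
tool_pos: [546.1, 338.3, 130.6]
orientation: [[-0.995, 0.096, -0.037], [0.103, 0.934, -0.342], [0.001, -0.344, -0.939]]
wrist_force: [-0.6, -0.4, -2.1]
width: 21.1
gripper_force: 108.7
```

Run:
```python
from h import *
s=manip.read_state();print(s["t"],tray(s["tool_pos"]),s["orientation"][:,2].round(3),s["qpos"].round(2),s["width"])
c,im=grab("top","t8.png");g=cv2.resize(im[205:300,110:285],None,fx=4,fy=4,interpolation=2)
g=cv2.GaussianBlur(cv2.cvtColor(g,cv2.COLOR_BGR2HSV)[:,:,2],(5,5),0)
for q in cv2.HoughCircles(g,cv2.HOUGH_GRADIENT,1.2,50,param1=80,param2=18,minRadius=29,maxRadius=40)[0]:
    print(tray(onz(c,q[:2]/4+[110,205],32)),q.round(0))
```

```text
17.175 [-42.5  -0.7] [-0.037 -0.342 -0.939] [ 0.9   0.66  0.36  0.18 -1.58 -2.6 ] 21.119166525181143
[124.1  14.4] [556. 182.  32.]
[53.3 32.2] [446. 143.  34.]
[ 91.8 -11. ] [500. 218.  31.]
[51.7 -5.6] [436. 203.  30.]
[ 21.  -30.1] [382. 238.  30.]
[123.1 -38.1] [545. 266.  32.]
[92.5 36.5] [509. 142.  32.]
[23.6 16.7] [395. 164.  37.]
[ 69.3 -42.1] [458. 265.  34.]
```

Call:
apply_moves(increments=[{"xyz": [0.002, 0.02, 0.1], "rot": [-0.03, 0.003, 0], "grip": 10}, {"xyz": [0.002, 0.02, 0.25], "rot": [-0.058, 0.006, 0], "grip": 10}, {"xyz": [0.002, 0.02, 0.4], "rot": [-0.058, 0.006, 0], "grip": 10}, {"xyz": [0.002, 0.02, 0.6], "rot": [-0.058, 0.006, 0], "grip": 10}, {"xyz": [0.002, 0.02, 0.8], "rot": [-0.058, 0.006, 0], "grip": 10}, {"xyz": [0.002, 0.02, 1.0], "rot": [-0.058, 0.006, 0], "grip": 10}])

```text
t: 17.98
tool_pos: [547.1, 338.8, 233.8]
orientation: [[-0.994, 0.096, -0.043], [0.105, 0.903, -0.417], [-0.001, -0.419, -0.908]]
wrist_force: [0.3, -0.7, -2.7]
width: 20.7
gripper_force: 108.8
```

Call:
apply_moves(increments=[{"xyz": [0, 0, 0.2], "rot": [0, 0, 0], "grip": 10}, {"xyz": [0, 0, 0.4], "rot": [0, 0, 0], "grip": 10}, {"xyz": [0, 0, 0.4], "rot": [0, 0, 0], "grip": 10}, {"xyz": [0, 0, 0.4], "rot": [0, 0, 0], "grip": 10}])

```text
t: 18.48
tool_pos: [546.8, 339.0, 271.6]
orientation: [[-0.995, 0.095, -0.045], [0.105, 0.902, -0.419], [0.001, -0.421, -0.907]]
wrist_force: [0.2, 1.2, -4.4]
width: 20.8
gripper_force: 108.8
```

```bash
cat >> h.py <<'E'
def count(f,z=32):
    s=manip.read_state();print(s["t"],s["tool_pos"].round(1),tray(s["tool_pos"]),s["width"],s["wrist_force"].round(1))
    c,im=grab("top",f);g=cv2.resize(im[205:300,110:285],None,fx=4,fy=4,interpolation=2)
    g=cv2.GaussianBlur(cv2.cvtColor(g,cv2.COLOR_BGR2HSV)[:,:,2],(5,5),0)
    H=cv2.HoughCircles(g,cv2.HOUGH_GRADIENT,1.2,50,param1=80,param2=18,minRadius=29,maxRadius=50)
    for q in H[0]: print("top",tray(onz(c,q[:2]/4+[110,205],z)),q.round(0))
E
python3 - <<'E'
from h import *
count("t9.png")
c,im=grab("scene","s9.png");c,iw=grab("wrist","w9.png")
t=cv2.imread("pics/t9.png")
a=cv2.resize(t[205:300,110:285],(400,290));b=cv2.resize(im[200:380,330:500],(400,290))
cv2.imwrite("pics/c10.png",np.vstack([np.hstack([a,b]),cv2.resize(iw[:300,120:520],(800,310))[:, :]]))
E
```

```text
18.475 [546.8 339.  271.6] [-43.2  -0.1] 20.826292796141814 [ 0.2  1.2 -4.4]
top [ 91.1 -11.1] [499. 218.  31.]
top [  0.3 -13.2] [352. 208.  48.]
top [122.5  15. ] [554. 181.  34.]
top [121.6 -38.2] [543. 266.  35.]
top [-5.8 43.6] [353. 117.  41.]
top [30.2 62.7] [415.  92.  35.]
top [19.5 13.3] [388. 169.  39.]
top [-150.7   47.3] [123.  91.  47.]
top [69.2 30.6] [471. 148.  45.]
top [-177.1  -44.8] [ 61. 233.  31.]
top [147.8  52. ] [601. 125.  40.]
top [-74.9 -32.7] [227. 229.  36.]
```

View pics/c10.png

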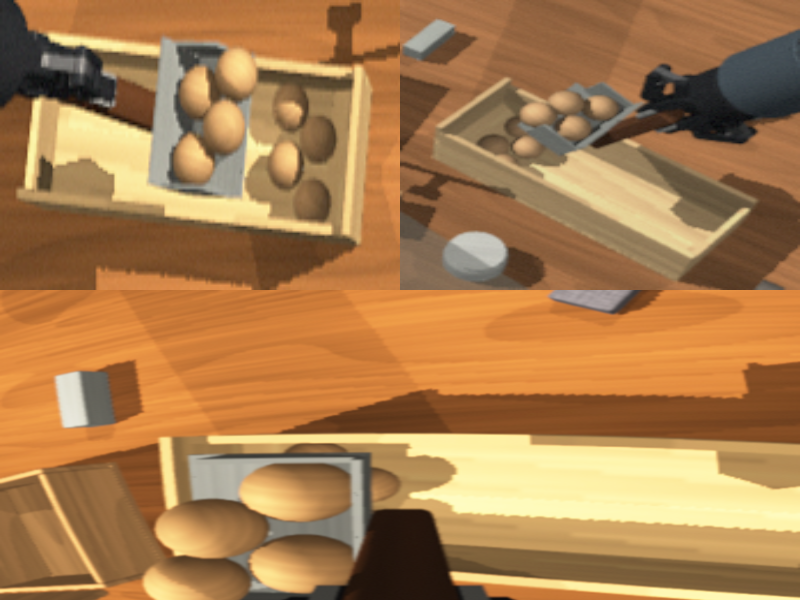

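Call:
apply_moves(increments=[{"xyz": [0, -0.1, 0], "rot": [0, 0, 0.01], "grip": 10}, {"xyz": [0, -0.3, 0], "rot": [0, 0, 0.02], "grip": 10}, {"xyz": [0, -0.55, 0], "rot": [0, 0, 0.04], "grip": 10}, {"xyz": [0, -0.8, 0], "rot": [0, 0, 0.06], "grip": 10}, {"xyz": [0, -1.0, 0], "rot": [0, 0, 0.08], "grip": 10}])

```text
t: 19.25
tool_pos: [546.6, 238.1, 271.8]
orientation: [[-1.0, -0.015, 0.007], [-0.016, 0.906, -0.422], [0.0, -0.423, -0.906]]
wrist_force: [0.2, 0.4, -3.2]
width: 20.8
gripper_force: 108.8
```

Call:
apply_moves(increments=[{"xyz": [0, -0.25, 0], "rot": [0, 0, 0.02], "grip": 10}, {"xyz": [0, -0.5, 0], "rot": [0, 0, 0.04], "grip": 10}, {"xyz": [0.01, -0.75, 0], "rot": [0, 0, 0.06], "grip": 10}, {"xyz": [0.02, -1.0, 0], "rot": [0, 0, 0.085], "grip": 10}])

```text
t: 19.75
tool_pos: [548.5, 138.3, 271.7]
orientation: [[-0.99, -0.13, 0.06], [-0.144, 0.897, -0.418], [0.001, -0.422, -0.906]]
wrist_force: [0.8, 1.1, -2.7]
width: 20.6
gripper_force: 108.8
```

Call:
apply_moves(increments=[{"xyz": [0, -0.2, 0], "rot": [0, 0, 0], "grip": 10}, {"xyz": [0, -0.4, 0], "rot": [0, 0, 0], "grip": 10}, {"xyz": [0, -0.55, -0.2], "rot": [0, 0, 0], "grip": 10}, {"xyz": [0, -0.65, -0.4], "rot": [0, 0, 0], "grip": 10}, {"xyz": [0, -0.65, -0.65], "rot": [0, 0, 0], "grip": 10}, {"xyz": [0, -0.65, -0.85], "rot": [0, 0, 0], "grip": 10}, {"xyz": [0, -0.65, -0.85], "rot": [0, 0, 0], "grip": 10}])

```text
t: 20.62
tool_pos: [548.1, 73.4, 185.8]
orientation: [[-0.99, -0.13, 0.057], [-0.142, 0.897, -0.42], [0.003, -0.423, -0.906]]
wrist_force: [-0.8, 0.5, -4.1]
width: 20.9
gripper_force: 108.8
```

```bash
cat >> h.py <<'E'
C=np.array([574.3,-89.3]);U=np.array([.988,.154]);V=np.array([-.154,.988])
def box(p): d=np.array(p[:2])-C;return np.array([d@U,d@V]).round(1)
E
python3 - <<'E'
from h import *
s=manip.read_state();print(s["t"],s["tool_pos"].round(1),box(s["tool_pos"]),s["orientation"].round(3).tolist(),s["width"],s["wrist_force"].round(1),s["qpos"].round(2))
grab("top","t10.png")
E
```

```text
20.625 [548.1  73.4 185.8] [ -0.8 164.8] [[-0.99, -0.13, 0.057], [-0.142, 0.897, -0.42], [0.003, -0.423, -0.906]] 20.91355097908528 [-0.8  0.5 -4.1] [ 0.66  0.33 -0.13  0.39 -1.35 -2.21]
```

Call:
apply_moves(increments=[{"xyz": [0.023, -0.148, 0.18], "rot": [0.115, 0.018, 0], "grip": 10}, {"xyz": [0.051, -0.326, 0.3], "rot": [0.23, 0.036, 0], "grip": 10}, {"xyz": [0.083, -0.534, 0.38], "rot": [0.345, 0.054, 0], "grip": 10}, {"xyz": [0.119, -0.761, 0.43], "rot": [0.46, 0.072, 0], "grip": 10}, {"xyz": [0.155, -0.998, 0.43], "rot": [0.575, 0.09, 0], "grip": 10}])

```text
t: 21.3
tool_pos: [565.4, -27.1, 233.6]
orientation: [[-0.989, -0.133, -0.066], [-0.149, 0.895, 0.42], [0.003, 0.425, -0.905]]
wrist_force: [0.3, 1.3, -4.4]
width: 21.0
gripper_force: 109.7
```

Call:
apply_moves(increments=[{"xyz": [0.038, -0.247, -0.02], "rot": [0.115, 0.018, 0], "grip": 10}, {"xyz": [0.075, -0.484, -0.08], "rot": [0.23, 0.036, 0], "grip": 10}, {"xyz": [0.094, -0.603, -0.13], "rot": [0.288, 0.045, 0], "grip": 10}, {"xyz": [0.094, -0.603, -0.13], "rot": [0.288, 0.045, 0], "grip": 10}, {"xyz": [0.094, -0.603, -0.13], "rot": [0.288, 0.045, 0], "grip": 10}, {"xyz": [0.094, -0.603, -0.13], "rot": [0.288, 0.045, 0], "grip": 10}])

```text
t: 22.05
tool_pos: [574.1, -85.0, 219.0]
orientation: [[-0.988, -0.092, -0.123], [-0.153, 0.637, 0.755], [0.009, 0.765, -0.644]]
wrist_force: [0.6, -0.1, -1.7]
width: 20.6
gripper_force: 110.0
```

Run:
```python
from h import *
s=manip.read_state();print(s["t"],s["tool_pos"].round(1),box(s["tool_pos"]),s["orientation"].round(3).tolist(),s["width"],s["wrist_force"].round(1),s["qpos"].round(2))
```

```text
22.05 [574.1 -85.  219. ] [0.4 4.3] [[-0.988, -0.092, -0.123], [-0.153, 0.637, 0.755], [0.009, 0.765, -0.644]] 20.596218998962186 [ 0.6 -0.1 -1.7] [-0.37  0.63  0.62 -0.79 -1.96 -1.21]
```

Call:
apply_moves(increments=[{"xyz": [0, 0.1, 0.3], "rot": [-0.115, -0.018, 0], "grip": 10}, {"xyz": [-0.05, 0.35, 0.5], "rot": [-0.23, -0.036, 0], "grip": 10}, {"xyz": [-0.094, 0.6, 0.5], "rot": [-0.288, -0.045, 0], "grip": 10}])

```text
t: 22.42
tool_pos: [565.1, -23.6, 272.8]
orientation: [[-0.989, -0.137, -0.061], [-0.15, 0.898, 0.413], [-0.002, 0.417, -0.909]]
wrist_force: [0.3, 0.1, -2.7]
width: 20.7
gripper_force: 110.1
```

Call:
apply_moves(increments=[{"xyz": [-0.03, 0.3, 0.1], "rot": [-0.115, -0.018, 0], "grip": 10}, {"xyz": [-0.06, 0.6, 0.1], "rot": [-0.23, -0.036, 0], "grip": 10}, {"xyz": [-0.09, 0.95, 0.1], "rot": [-0.288, -0.045, 0], "grip": 10}])

```text
t: 22.8
tool_pos: [554.2, 72.4, 279.7]
orientation: [[-0.989, -0.148, 0.0], [-0.148, 0.989, -0.002], [0.0, -0.002, -1.0]]
wrist_force: [0.4, 0.4, -3.8]
width: 20.8
gripper_force: 109.9
```

Call:
apply_moves(increments=[{"xyz": [0, 0.4, 0], "rot": [0, 0, -0.04], "grip": 10}, {"xyz": [0, 1.0, 0], "rot": [0, 0, -0.083], "grip": 10}])

```text
t: 23.05
tool_pos: [554.1, 171.5, 279.1]
orientation: [[-1.0, -0.019, -0.003], [-0.019, 1.0, 0.001], [0.003, 0.002, -1.0]]
wrist_force: [1.5, -0.7, -2.7]
width: 20.6
gripper_force: 109.9
```

Call:
apply_moves(increments=[{"xyz": [0, 0.5, 0], "rot": [0, 0, -0.04], "grip": 10}, {"xyz": [0, 1.0, 0], "rot": [0, 0, -0.083], "grip": 10}])

```text
t: 23.3
tool_pos: [553.9, 272.0, 278.8]
orientation: [[-0.995, 0.104, -0.004], [0.104, 0.995, 0.002], [0.004, 0.002, -1.0]]
wrist_force: [0.6, 0.7, -3.1]
width: 21.2
gripper_force: 110.2
```

Call:
apply_moves(increments=[{"xyz": [0, 0.5, 0], "rot": [0, 0, 0], "grip": 10}, {"xyz": [0, 1.0, 0], "rot": [0, 0, 0], "grip": 10}, {"xyz": [0, 1.0, 0], "rot": [0, 0, 0], "grip": 10}, {"xyz": [0, 1.0, 0], "rot": [0, 0, 0], "grip": 10}])

```text
t: 23.8
tool_pos: [554.5, 370.0, 278.2]
orientation: [[-0.995, 0.103, -0.004], [0.103, 0.995, 0.001], [0.004, 0.001, -1.0]]
wrist_force: [0.5, -0.2, -2.8]
width: 20.7
gripper_force: 110.4
```

Run:
```python
from h import *
count("t11.png");s=manip.read_state();print(s["orientation"].round(3).tolist(),s["qpos"].round(2))
a=cv2.imread("pics/top0.png");b=cv2.imread("pics/t11.png");c=cal("top")
d=cv2.absdiff(a,b).max(2);m=(d>30).astype(np.uint8)
# diffs in box & elsewhere
n,l,st,ce=cv2.connectedComponentsWithStats(cv2.morphologyEx(m,cv2.MORPH_OPEN,np.ones((3,3))))
for i in range(1,n):
    if st[i][4]>20 and 290<ce[i][0]<470 and ce[i][1]<420: print("diff",st[i],ce[i].round(1),box(onz(c,ce[i],27)))
g=cv2.cvtColor(cv2.resize(b[185:280,315:400],None,fx=4,fy=4,interpolation=2),cv2.COLOR_BGR2HSV)[:,:,2]
H=cv2.HoughCircles(cv2.GaussianBlur(g,(5,5),0),cv2.HOUGH_GRADIENT,1.2,50,param1=80,param2=18,minRadius=27,maxRadius=38)
if H is not None:
  for q in H[0]: print("boxball",box(onz(c,q[:2]/4+[315,185],27)),q.round(0))
```

```text
23.8 [554.5 370.  278.2] [-74.8   4.3] 20.74092923212 [ 0.5 -0.2 -2.8]
top [123.8 -38. ] [547. 266.  33.]
top [90.8 37.8] [507. 140.  33.]
top [87.9 -9.1] [494. 214.  37.]
top [124.8  14.5] [557. 182.  32.]
top [-129.    53.8] [159.  83.  35.]
top [-144.1   93.7] [143.  19.  44.]
top [-90.2  56.5] [221.  85.  41.]
top [-150.2  -39.4] [105. 229.  41.]
top [-3.5 36.9] [356. 128.  41.]
top [133.4  95.6] [585.  55.  32.]
top [170.6 114.2] [647.  31.  37.]
top [-106.   -91.2] [165. 319.  32.]
[[-0.995, 0.104, -0.004], [0.104, 0.995, 0.001], [0.004, 0.001, -1.0]] [ 0.82  0.5   0.59 -0.   -1.66 -2.49]
diff [404 202  17  21 217] [412.8 211. ] [  39.9 -157.5]
diff [338 209   9   5  41] [341.8 211.1] [69.7 18. ]
diff [393 212  10  16 108] [396.8 219.8] [  24.6 -113.8]
diff [322 215  26  14 254] [333.  221.2] [48.1 44.4]
diff [ 433  224   70   36 1013] [469.  241.7] [ -60.3 -280.5]
diff [409 236  19  19 232] [418.6 244. ] [ -44.8 -155.9]
diff [399 243  12  17 123] [403.6 251.7] [ -57.5 -115.4]
diff [380 255   6   6  27] [382.8 257.8] [-63.6 -61.6]
diff [422 271  71  33 980] [457.8 286.8] [-165.6 -230.7]
boxball [58.4 22.3] [104. 123.  32.]
boxball [ 56.5 -47.7] [214. 107.  32.]
boxball [-44.3 -64.9] [271. 260.  35.]
boxball [-62.8 -22.1] [208. 301.  33.]
```

Call:
apply_moves(increments=[{"xyz": [-0.01, 0.2, -0.2], "rot": [0, 0, 0], "grip": 10}, {"xyz": [-0.01, 0.2, -0.45], "rot": [0, 0, 0], "grip": 10}, {"xyz": [-0.01, 0.2, -0.7], "rot": [0, 0, 0], "grip": 10}, {"xyz": [-0.01, 0.2, -1.0], "rot": [0, 0, 0], "grip": 10}, {"xyz": [-0.01, 0.2, -1.0], "rot": [0, 0, 0], "grip": 10}])

```text
t: 24.48
tool_pos: [552.7, 387.9, 173.9]
orientation: [[-0.994, 0.106, -0.01], [0.106, 0.994, -0.004], [0.01, -0.005, -1.0]]
wrist_force: [0.6, 0.4, -2.5]
width: 20.8
gripper_force: 110.3
```

Call:
apply_moves(increments=[{"xyz": [0, 0, -0.2], "rot": [0, 0, 0], "grip": 10}, {"xyz": [0, 0, -0.33], "rot": [0, 0, 0], "grip": 10}, {"xyz": [0, 0, -0.4], "rot": [0, 0, 0], "grip": 10}, {"xyz": [0, 0, -0.42], "rot": [0, 0, 0], "grip": 10}, {"xyz": [0, 0, -0.42], "rot": [0, 0, 0], "grip": 10}])

```text
t: 25.1
tool_pos: [554.8, 389.3, 135.8]
orientation: [[-0.994, 0.105, -0.004], [0.105, 0.994, 0.001], [0.004, 0.0, -1.0]]
wrist_force: [-0.3, -0.2, -2.0]
width: 20.8
gripper_force: 110.2
```

Call:
apply_moves(increments=[{"xyz": [0, 0, -0.03], "rot": [0, 0, 0], "grip": 10}, {"xyz": [0, 0, -0.03], "rot": [0, 0, 0], "grip": 10}, {"xyz": [-0.01, -0.1, -0.03], "rot": [0, 0, 0], "grip": 10}, {"xyz": [-0.021, -0.2, -0.03], "rot": [0, 0, 0], "grip": 10}, {"xyz": [-0.031, -0.3, -0.03], "rot": [0, 0, 0], "grip": 10}, {"xyz": [-0.042, -0.4, -0.03], "rot": [0, 0, 0], "grip": 10}, {"xyz": [-0.052, -0.5, -0.03], "rot": [0, 0, 0], "grip": 10}])

```text
t: 25.98
tool_pos: [550.9, 340.5, 135.0]
orientation: [[-0.995, 0.104, 0.001], [0.104, 0.995, 0.005], [-0.0, 0.005, -1.0]]
wrist_force: [-0.3, 2.5, 5.2]
width: 20.7
gripper_force: 111.3
```

Call:
apply_moves(increments=[{"xyz": [-0.01, -0.1, 0], "rot": [0, 0, 0], "grip": 10}, {"xyz": [-0.021, -0.2, 0], "rot": [0, 0, 0], "grip": 10}, {"xyz": [-0.031, -0.3, 0], "rot": [0, 0, 0], "grip": 10}, {"xyz": [-0.042, -0.4, 0], "rot": [0, 0, 0], "grip": 10}, {"xyz": [-0.052, -0.5, 0], "rot": [0, 0, 0], "grip": 10}, {"xyz": [-0.052, -0.5, 0], "rot": [0, 0, 0], "grip": 10}])

```text
t: 26.72
tool_pos: [545.5, 289.5, 134.7]
orientation: [[-0.994, 0.105, -0.0], [0.105, 0.994, 0.003], [0.001, 0.003, -1.0]]
wrist_force: [-1.2, 3.1, 6.6]
width: 20.8
gripper_force: 111.5
```

Call:
apply_moves(increments=[{"xyz": [-0.01, -0.1, 0], "rot": [0, 0, 0], "grip": 10}, {"xyz": [-0.021, -0.2, 0], "rot": [0, 0, 0], "grip": 10}, {"xyz": [-0.027, -0.26, 0], "rot": [0, 0, 0], "grip": 10}, {"xyz": [-0.027, -0.26, 0], "rot": [0, 0, 0], "grip": 10}])

```text
t: 27.22
tool_pos: [543.1, 264.2, 134.8]
orientation: [[-0.995, 0.104, 0.001], [0.104, 0.995, 0.004], [-0.0, 0.004, -1.0]]
wrist_force: [-0.3, 3.9, 6.4]
width: 20.7
gripper_force: 111.5
```

Run:
```python
from h import *
count("t12.png")
```

```text
27.225 [543.1 264.2 134.8] [31.6  4. ] 20.71310957708225 [-0.3  3.9  6.4]
top [123.2   2.3] [553. 201.  33.]
top [-157.9  -31.9] [ 94. 215.  45.]
top [122.4 -38.1] [544. 266.  30.]
top [ 86.7 -12.2] [491. 219.  30.]
top [96.6 33. ] [515. 148.  34.]
top [33.7  7.8] [410. 179.  45.]
top [-1.301e+02 -1.000e-01] [146. 169.  41.]
top [37.4 45.9] [423. 119.  32.]
top [-153.3   60.8] [122.  69.  36.]
top [-191.9  -72.2] [ 31. 275.  48.]
top [133.4  95.6] [585.  55.  32.]
top [-11.3  20.4] [340. 153.  33.]
top [-128.8  -81.4] [130. 299.  30.]
```

Call:
apply_moves(increments=[{"xyz": [-0.008, -0.08, 0], "rot": [0, 0, 0], "grip": 10}, {"xyz": [-0.015, -0.14, 0], "rot": [0, 0, 0], "grip": 10}, {"xyz": [-0.015, -0.14, 0], "rot": [0, 0, 0], "grip": 10}])

```text
t: 27.65
tool_pos: [541.9, 250.5, 134.8]
orientation: [[-0.995, 0.104, 0.001], [0.104, 0.995, 0.004], [-0.001, 0.004, -1.0]]
wrist_force: [0.0, 4.5, 6.4]
width: 20.8
gripper_force: 111.7
```

Call:
apply_moves(increments=[{"xyz": [-0.003, -0.03, 0], "rot": [0, 0, 0], "grip": 10}, {"xyz": [-0.006, -0.06, 0], "rot": [0, 0, 0], "grip": 10}, {"xyz": [-0.006, -0.06, 0], "rot": [0, 0, 0], "grip": 10}])

```text
t: 28.02
tool_pos: [542.0, 246.7, 135.4]
orientation: [[-0.995, 0.104, 0.003], [0.105, 0.994, 0.008], [-0.003, 0.009, -1.0]]
wrist_force: [1.1, 9.2, 7.3]
width: 20.7
gripper_force: 111.7
```

Run:
```python
from h import *
count("t13.png")
```

```text
28.025 [542.  246.7 135.4] [49.1  4.7] 20.7238245526579 [1.1 9.2 7.3]
top [129.2   2.1] [562. 202.  31.]
top [ 75.6 -19.2] [472. 229.  49.]
top [-191.3   25.4] [ 53. 119.  39.]
top [-129.2  -23.3] [142. 206.  49.]
top [103.8  29.2] [526. 155.  39.]
top [-164.4   -0.9] [ 91. 165.  45.]
top [129.6 -36. ] [556. 263.  32.]
top [70.3 33.7] [473. 143.  47.]
top [129.2  50.3] [571. 125.  48.]
top [ 37.7 -26.3] [410. 235.  47.]
top [-123.3   61.9] [170.  71.  37.]
top [-209.9  -34.3] [ 10. 212.  48.]
top [51.   6.4] [437. 184.  31.]
top [-17.7  54.6] [337.  98.  41.]
top [-61.   75.9] [272.  58.  30.]
```

Call:
apply_moves(increments=[{"xyz": [0.002, 0.02, 0.04], "rot": [-0.058, 0.006, 0], "grip": 10}, {"xyz": [0.004, 0.04, 0.04], "rot": [-0.116, 0.012, 0], "grip": 10}, {"xyz": [0.007, 0.07, 0.04], "rot": [-0.174, 0.018, 0], "grip": 10}, {"xyz": [0.012, 0.12, 0.05], "rot": [-0.231, 0.024, 0], "grip": 10}, {"xyz": [0.02, 0.2, 0.06], "rot": [-0.289, 0.03, 0], "grip": 10}, {"xyz": [0.02, 0.2, 0.06], "rot": [-0.289, 0.03, 0], "grip": 10}])

```text
t: 28.82
tool_pos: [540.3, 263.9, 135.3]
orientation: [[-0.994, 0.093, -0.052], [0.106, 0.9, -0.423], [0.007, -0.426, -0.905]]
wrist_force: [0.5, -0.4, -4.7]
width: 21.2
gripper_force: 110.3
```

Run:
```python
from h import *
count("t14.png",50)
```

```text
28.825 [540.3 263.9 135.3] [32.1  1.3] 21.202114428339783 [ 0.5 -0.4 -4.7]
top [105.5  30.4] [525. 149.  33.]
top [129.7 -29.6] [554. 250.  32.]
top [150.   49.4] [601. 125.  49.]
top [-2.8 20. ] [347. 151.  40.]
top [ 95. -21.] [499. 231.  36.]
top [131.7   6.8] [563. 191.  36.]
top [-133.   -36.2] [124. 223.  34.]
top [-44.1  83.9] [293.  43.  39.]
top [98.3 81.5] [523.  67.  35.]
```

Call:
apply_moves(increments=[{"xyz": [0.004, 0.04, 0.08], "rot": [0, 0, 0], "grip": 10}, {"xyz": [0.006, 0.06, 0.25], "rot": [0, 0, 0], "grip": 10}, {"xyz": [0.006, 0.06, 0.45], "rot": [0, 0, 0], "grip": 10}, {"xyz": [0.006, 0.06, 0.7], "rot": [0, 0, 0], "grip": 10}, {"xyz": [0.006, 0.06, 1.0], "rot": [0, 0, 0], "grip": 10}])

```text
t: 29.5
tool_pos: [541.8, 268.4, 240.0]
orientation: [[-0.994, 0.096, -0.049], [0.108, 0.902, -0.418], [0.003, -0.421, -0.907]]
wrist_force: [0.1, 0.0, -3.2]
width: 20.9
gripper_force: 110.3
```

Call:
apply_moves(increments=[{"xyz": [0, 0, 0.2], "rot": [0, 0, 0], "grip": 10}, {"xyz": [0, 0, 0.36], "rot": [0, 0, 0], "grip": 10}, {"xyz": [0, 0, 0.36], "rot": [0, 0, 0], "grip": 10}, {"xyz": [0, 0, 0.36], "rot": [0, 0, 0], "grip": 10}])

```text
t: 30.0
tool_pos: [541.7, 268.8, 273.9]
orientation: [[-0.994, 0.096, -0.049], [0.107, 0.902, -0.419], [0.004, -0.422, -0.907]]
wrist_force: [0.2, -0.5, -4.0]
width: 20.7
gripper_force: 110.3
```

Run:
```python
from h import *
count("t15.png",180)
c,im=grab("scene","s15.png");c2,iw=grab("wrist","w15.png")
# balls colour mask in scene inside tray / pan
for n,I,roi in (("scene",im,(200,380,330,500)),("top",cv2.imread("pics/t15.png"),(195,300,110,300))):
    r=I[roi[0]:roi[1],roi[2]:roi[3]];g=cv2.GaussianBlur(cv2.cvtColor(cv2.resize(r,None,fx=4,fy=4,interpolation=2),cv2.COLOR_BGR2LAB)[:,:,1],(7,7),0)
    print(n,"a-channel pct",np.percentile(g,[5,25,50,75,95]))
    H=cv2.HoughCircles(g,cv2.HOUGH_GRADIENT,1.2,45,param1=40,param2=16,minRadius=26,maxRadius=46)
    if H is not None: print((H[0]/4+[roi[2],roi[0],0]).round(0).tolist())
```

```text
30.0 [541.7 268.8 273.9] [27.1  2.1] 20.705157546237007 [ 0.2 -0.5 -4. ]
top [ 98.3 -28.4] [467. 219.  36.]
top [118.2   3.7] [509. 165.  39.]
top [96.8 32.4] [477. 111.  34.]
top [135.1 -33.8] [532. 235.  37.]
top [-12.8  23.9] [280. 109.  44.]
top [28.9 24.9] [355. 113.  48.]
top [198.  77.] [665.  49.  49.]
top [202.7  43.9] [668. 107.  36.]
scene a-channel pct [126. 131. 136. 143. 145.]
top a-channel pct [124. 128. 140. 148. 151.]
```

Call:
apply_moves(increments=[{"xyz": [0, -0.08, 0], "rot": [0, 0, 0.01], "grip": 10}, {"xyz": [0.01, -0.25, 0], "rot": [0, 0, 0.02], "grip": 10}, {"xyz": [0.02, -0.47, 0], "rot": [0, 0, 0.04], "grip": 10}, {"xyz": [0.03, -0.7, 0], "rot": [0, 0, 0.06], "grip": 10}, {"xyz": [0.03, -0.95, 0], "rot": [0, 0, 0.08], "grip": 10}])

```text
t: 30.78
tool_pos: [544.6, 172.9, 274.1]
orientation: [[-1.0, -0.015, 0.002], [-0.015, 0.906, -0.423], [0.004, -0.422, -0.906]]
wrist_force: [-0.2, 0.0, -3.2]
width: 20.7
gripper_force: 110.3
```

Call:
apply_moves(increments=[{"xyz": [0, -0.25, 0], "rot": [0, 0, 0.02], "grip": 10}, {"xyz": [0.01, -0.5, 0], "rot": [0, 0, 0.04], "grip": 10}, {"xyz": [0.02, -0.7, 0], "rot": [0, 0, 0.06], "grip": 10}, {"xyz": [0.03, -0.9, 0], "rot": [0, 0, 0.085], "grip": 10}, {"xyz": [0.03, -1.0, -0.1], "rot": [0, 0, 0.085], "grip": 10}, {"xyz": [0.03, -1.0, -0.3], "rot": [0, 0, 0.085], "grip": 10}, {"xyz": [0.03, -1.0, -0.6], "rot": [0, 0, 0.085], "grip": 10}, {"xyz": [0.03, -1.0, -0.88], "rot": [0, 0, 0.085], "grip": 10}])

```text
t: 31.78
tool_pos: [547.3, 74.0, 184.4]
orientation: [[-0.99, -0.128, 0.055], [-0.139, 0.897, -0.419], [0.005, -0.422, -0.906]]
wrist_force: [1.0, 0.6, -3.2]
width: 20.7
gripper_force: 110.3
```

Run:
```python
from h import *
s=manip.read_state();print(s["t"],s["tool_pos"].round(1),box(s["tool_pos"]),s["width"])
count("t16.png")
```

```text
31.775 [547.3  74.  184.4] [ -1.5 165.5] 20.733882003065798
31.775 [547.3  74.  184.4] [220.3  28.1] 20.733882003065798 [ 1.   0.6 -3.2]
top [-146.4  -12.1] [117. 185.  49.]
top [ -3.9 -33.8] [341. 241.  47.]
top [-42.8 -98.1] [266. 339.  45.]
top [-114.2   27.8] [177. 127.  49.]
top [-140.1   63.5] [143.  67.  48.]
top [-196.4   40.2] [49. 95. 40.]
top [183.1 102.3] [665.  51.  36.]
```

Tray looks empty. I'll pour the second load along the same path.

Call:
apply_moves(increments=[{"xyz": [0.023, -0.148, 0.18], "rot": [0.115, 0.018, 0], "grip": 10}, {"xyz": [0.051, -0.326, 0.3], "rot": [0.23, 0.036, 0], "grip": 10}, {"xyz": [0.083, -0.534, 0.38], "rot": [0.345, 0.054, 0], "grip": 10}, {"xyz": [0.119, -0.761, 0.43], "rot": [0.46, 0.072, 0], "grip": 10}, {"xyz": [0.155, -0.998, 0.43], "rot": [0.575, 0.09, 0], "grip": 10}])

```text
t: 32.45
tool_pos: [563.6, -26.7, 231.1]
orientation: [[-0.989, -0.131, -0.073], [-0.15, 0.895, 0.42], [0.011, 0.427, -0.904]]
wrist_force: [0.2, 0.5, -4.3]
width: 20.6
gripper_force: 110.5
```

Call:
apply_moves(increments=[{"xyz": [0.038, -0.247, -0.02], "rot": [0.115, 0.018, 0], "grip": 10}, {"xyz": [0.075, -0.484, -0.08], "rot": [0.23, 0.036, 0], "grip": 10}, {"xyz": [0.094, -0.603, -0.13], "rot": [0.288, 0.045, 0], "grip": 10}, {"xyz": [0.094, -0.603, -0.13], "rot": [0.288, 0.045, 0], "grip": 10}, {"xyz": [0.094, -0.603, -0.13], "rot": [0.288, 0.045, 0], "grip": 10}, {"xyz": [0.094, -0.603, -0.13], "rot": [0.288, 0.045, 0], "grip": 10}])

```text
t: 33.2
tool_pos: [572.9, -84.9, 217.7]
orientation: [[-0.988, -0.091, -0.128], [-0.156, 0.637, 0.755], [0.013, 0.765, -0.643]]
wrist_force: [-0.3, 0.0, -1.5]
width: 21.0
gripper_force: 110.7
```

Call:
apply_moves(increments=[{"xyz": [0, 0.1, 0.3], "rot": [-0.115, -0.018, 0], "grip": 10}, {"xyz": [-0.05, 0.35, 0.5], "rot": [-0.23, -0.036, 0], "grip": 10}, {"xyz": [-0.094, 0.6, 0.5], "rot": [-0.288, -0.045, 0], "grip": 10}])

```text
t: 33.58
tool_pos: [563.9, -23.7, 271.6]
orientation: [[-0.988, -0.136, -0.066], [-0.151, 0.899, 0.412], [0.003, 0.417, -0.909]]
wrist_force: [0.5, 0.2, -2.9]
width: 20.7
gripper_force: 110.8
```

Call:
apply_moves(increments=[{"xyz": [-0.03, 0.3, 0.1], "rot": [-0.115, -0.018, 0], "grip": 10}, {"xyz": [-0.06, 0.6, 0.1], "rot": [-0.23, -0.036, 0], "grip": 10}, {"xyz": [-0.09, 0.95, 0.1], "rot": [-0.288, -0.045, 0], "grip": 10}])

```text
t: 33.95
tool_pos: [553.1, 72.3, 278.5]
orientation: [[-0.989, -0.147, -0.005], [-0.147, 0.989, -0.003], [0.005, -0.002, -1.0]]
wrist_force: [1.0, -0.5, -2.5]
width: 20.9
gripper_force: 110.6
```

Call:
apply_moves(increments=[{"xyz": [0, 0.4, 0], "rot": [0, 0, -0.04], "grip": 10}, {"xyz": [0, 1.0, 0], "rot": [0, 0, -0.083], "grip": 10}])

```text
t: 34.2
tool_pos: [552.9, 171.4, 278.0]
orientation: [[-1.0, -0.019, -0.008], [-0.019, 1.0, 0.001], [0.008, 0.001, -1.0]]
wrist_force: [0.8, -0.1, -2.8]
width: 20.6
gripper_force: 110.6
```

Call:
apply_moves(increments=[{"xyz": [0, 0.5, 0], "rot": [0, 0, -0.04], "grip": 10}, {"xyz": [0, 1.0, 0], "rot": [0, 0, -0.083], "grip": 10}])

```text
t: 34.45
tool_pos: [552.8, 271.9, 277.7]
orientation: [[-0.994, 0.105, -0.009], [0.105, 0.994, 0.003], [0.009, 0.002, -1.0]]
wrist_force: [1.3, 0.8, -1.8]
width: 20.6
gripper_force: 110.9
```

Call:
apply_moves(increments=[{"xyz": [0, 0.5, 0], "rot": [0, 0, 0], "grip": 10}, {"xyz": [0, 1.0, 0], "rot": [0, 0, 0], "grip": 10}, {"xyz": [0, 1.0, 0], "rot": [0, 0, 0], "grip": 10}, {"xyz": [0, 1.0, 0], "rot": [0, 0, 0], "grip": 10}])

```text
t: 34.95
tool_pos: [553.3, 369.9, 277.2]
orientation: [[-0.995, 0.103, -0.009], [0.103, 0.995, 0.002], [0.009, 0.001, -1.0]]
wrist_force: [-0.6, -0.5, -2.5]
width: 20.9
gripper_force: 110.9
```

```bash
cat > chk.py <<'E'
from h import *
import sys
f=sys.argv[1]
count(f);a=cv2.imread("pics/top0.png");b=cv2.imread("pics/"+f);c=cal("top")
m=(cv2.absdiff(a,b).max(2)>30).astype(np.uint8)
n,l,st,ce=cv2.connectedComponentsWithStats(cv2.morphologyEx(m,cv2.MORPH_OPEN,np.ones((3,3))))
for i in range(1,n):
    if st[i][4]>20 and ce[i][0]<520 and ce[i][1]<420: print("diff",st[i],ce[i].round(1))
g=cv2.cvtColor(cv2.resize(b[185:280,315:400],None,fx=4,fy=4,interpolation=2),cv2.COLOR_BGR2HSV)[:,:,2]
H=cv2.HoughCircles(cv2.GaussianBlur(g,(5,5),0),cv2.HOUGH_GRADIENT,1.2,50,param1=80,param2=14,minRadius=27,maxRadius=38)
if H is not None:
  for q in H[0]: print("boxball",box(onz(c,q[:2]/4+[315,185],27)),q.round(0))
E
python3 chk.py t17.png
```

```text
34.95 [553.3 369.9 277.2] [-74.6   3.2] 20.92238112499742 [-0.6 -0.5 -2.5]
top [-95.8 -15.8] [197. 199.  41.]
top [-145.1   56.2] [134.  77.  32.]
top [-50.5 -90. ] [255. 325.  45.]
top [-106.   -91.2] [165. 319.  47.]
diff [    0   145   640   335 69108] [268.  361.8]
diff [404 202  17  21 214] [412.9 211. ]
diff [337 208  10   6  47] [341.5 211. ]
diff [393 212  10  16 111] [397.1 220.1]
diff [322 215  32  43 659] [334.9 232.1]
diff [357 219  11  13 110] [362.4 224.4]
diff [ 433  224   70   36 1010] [468.9 241.7]
diff [410 236  18  19 202] [419.7 243.6]
diff [239 238  14  17 174] [245.5 246.2]
diff [359 239  13  14 134] [364.9 245.5]
diff [344 245  14  15 161] [350.7 252.5]
diff [399 244  12  16 118] [403.5 252. ]
diff [410 246   5   5  22] [411.8 248.2]
diff [381 255   6   6  24] [383.6 257.6]
diff [237 259  13  15 138] [243.1 265.8]
diff [422 271  71  33 983] [457.9 286.8]
boxball [59.2 22.1] [104. 122.  32.]
boxball [ 23.1 -25.6] [189. 165.  32.]
boxball [-15.7  52.7] [ 76. 247.  33.]
boxball [ 59.8 -51.3] [219. 101.  32.]
boxball [18.6 20.1] [118. 184.  33.]
boxball [-35.1   6.2] [155. 265.  34.]
boxball [21.8 56.8] [ 59. 189.  36.]
boxball [ -3.9 -52.6] [239. 200.  36.]
boxball [ 71.4 -19.8] [166.  92.  29.]
boxball [-99.5 -41.8] [250. 353.  34.]
boxball [-97.5  13.5] [161. 365.  30.]
boxball [81.3 55.7] [45. 97. 28.]
boxball [-28.8 -28.3] [208. 245.  30.]
```

Call:
apply_moves(increments=[{"xyz": [0, 0.2, -0.2], "rot": [0, -0.006, 0], "grip": 10}, {"xyz": [0, 0.2, -0.45], "rot": [0, -0.006, 0], "grip": 10}, {"xyz": [0, 0.2, -0.7], "rot": [0, -0.006, 0], "grip": 10}, {"xyz": [0, 0.2, -1.0], "rot": [0, -0.006, 0], "grip": 10}, {"xyz": [0, 0.2, -1.0], "rot": [0, -0.006, 0], "grip": 10}])

```text
t: 35.62
tool_pos: [553.1, 387.3, 174.5]
orientation: [[-0.994, 0.106, -0.005], [0.106, 0.994, -0.002], [0.004, -0.003, -1.0]]
wrist_force: [0.1, 0.4, -2.5]
width: 20.7
gripper_force: 110.8
```

Call:
apply_moves(increments=[{"xyz": [0, 0, -0.2], "rot": [0, 0, 0], "grip": 10}, {"xyz": [0, 0, -0.33], "rot": [0, 0, 0], "grip": 10}, {"xyz": [0, 0, -0.4], "rot": [0, 0, 0], "grip": 10}, {"xyz": [0, 0, -0.43], "rot": [0, 0, 0], "grip": 10}, {"xyz": [0, 0, -0.43], "rot": [0, 0, 0], "grip": 10}])

```text
t: 36.25
tool_pos: [554.6, 389.2, 134.7]
orientation: [[-0.994, 0.105, 0.001], [0.105, 0.994, 0.001], [-0.001, 0.001, -1.0]]
wrist_force: [-2.1, 1.0, 2.5]
width: 20.9
gripper_force: 111.3
```

Call:
apply_moves(increments=[{"xyz": [0, 0, 0], "rot": [0, 0, 0], "grip": 30}, {"xyz": [0, 0, 0], "rot": [0, 0, 0], "grip": 60}, {"xyz": [0, 0, 0], "rot": [0, 0, 0], "grip": 85}, {"xyz": [0, 0, 0], "rot": [0, 0, 0], "grip": 85}, {"xyz": [0, 0, 0.3], "rot": [0, 0, 0], "grip": 85}, {"xyz": [0, 0, 0.7], "rot": [0, 0, 0], "grip": 85}, {"xyz": [0, 0, 1.0], "rot": [0, 0, 0], "grip": 85}])

```text
t: 37.12
tool_pos: [554.7, 389.1, 235.3]
orientation: [[-0.994, 0.105, 0.001], [0.105, 0.994, 0.002], [-0.001, 0.002, -1.0]]
wrist_force: [0.7, -0.3, -1.1]
width: 85.2
gripper_force: 0.0
```

Call:
apply_moves(increments=[{"xyz": [0, 0, 0.5], "rot": [0, 0, 0], "grip": 85}, {"xyz": [0, -0.5, 0.9], "rot": [0, 0, 0], "grip": 85}, {"xyz": [0, -1.0, 0.9], "rot": [0, 0, 0], "grip": 85}])

```text
t: 37.5
tool_pos: [555.5, 288.8, 326.9]
orientation: [[-0.995, 0.104, 0.006], [0.105, 0.995, 0.004], [-0.005, 0.005, -1.0]]
wrist_force: [0.7, -0.8, -0.1]
width: 85.2
gripper_force: 0.0
```

Call:
apply_moves(increments=[{"xyz": [0.05, -0.5, 0], "rot": [0, 0, 0], "grip": 85}, {"xyz": [0.1, -1.0, 0], "rot": [0, 0, 0], "grip": 85}, {"xyz": [0.1, -1.0, 0], "rot": [0, 0, 0], "grip": 40}, {"xyz": [0.1, -1.0, 0], "rot": [0, 0, 0], "grip": 0}, {"xyz": [0.1, -1.0, 0], "rot": [0, 0, 0], "grip": 0}])

```text
t: 38.12
tool_pos: [564.3, 190.0, 322.9]
orientation: [[-0.995, 0.104, -0.001], [0.104, 0.995, 0.001], [0.001, 0.001, -1.0]]
wrist_force: [0.7, 0.3, -0.6]
width: 31.9
gripper_force: 0.0
```

Run:
```python
from h import *
c,im=grab("wrist","w18.png");s=manip.read_state();print(s["t"],s["tool_pos"].round(1),s["orientation"].round(3).tolist())
# scoop: bluish-gray low saturation inside the tray
hsv=cv2.cvtColor(im,cv2.COLOR_BGR2HSV);m=cv2.inRange(hsv,(0,0,70),(179,60,255))
n,l,st,ce=cv2.connectedComponentsWithStats(cv2.morphologyEx(m,cv2.MORPH_OPEN,np.ones((3,3))))
for i in range(1,n):
    if st[i][4]>300:print("grey",st[i],ce[i].round(0),tray(onz(c,ce[i],20)))
for p in [(-110,-58),(126,-58),(126,58),(-110,58)]:
    P=O+ex*p[0]+ey*p[1];print(p,proj(c,(*P,12)).round(0))
b=(126,66);g=cv2.GaussianBlur(cv2.cvtColor(im,cv2.COLOR_BGR2GRAY),(5,5),0)
H=cv2.HoughCircles(g,cv2.HOUGH_GRADIENT,1,22,param1=80,param2=18,minRadius=14,maxRadius=30)
if H is not None:
  for q in H[0]:
    w=onz(c,q[:2],30)
    if np.linalg.norm(w-C)<130 or (abs(tray(w)[1])<70 and abs(tray(w)[0])<190): print("circ",q.round(0),"tray",tray(w),"box",box(w))
```

```text
38.175 [564.3 190.1 322.9] [[-0.995, 0.104, -0.001], [0.104, 0.995, 0.001], [0.001, 0.001, -1.0]]
grey [411   0  35  18 396] [429.   6.] [ -31.3 -205.7]
grey [608  13  32  27 531] [623.  25.] [-365.1 -252.4]
grey [ 122   46   32   63 1693] [137.  77.] [ 334.5 -122. ]
grey [ 616   89   24   56 1214] [628. 116.] [-369.1 -104.8]
grey [493 117  67  13 341] [525. 123.] [-165.6  -67. ]
grey [ 345  126  142   97 7482] [434. 169.] [-38.3   2.1]
grey [346 145  60  12 525] [375. 151.] [ 37.2 -18.4]
grey [249 161   8  77 395] [253. 199.] [184.6  40.2]
grey [ 563  228   77  111 7194] [602. 281.] [-359.6  163.6]
grey [ 364  278   50   60 1683] [388. 302.] [ 10.8 179.6]
grey [253 288  21  50 524] [263. 311.] [178.8 192.5]
grey [ 545  354   95  126 6651] [609. 415.] [-533.3  493.7]
grey [   0  402   72   78 3449] [ 23. 445.] [830.8 620. ]
grey [153 425  55  37 500] [181. 439.] [348.7 463.9]
grey [430 424  56  38 541] [456. 439.] [-140.   461.2]
(-110, -58) [486. 125.]
(126, -58) [300. 117.]
(126, 58) [301. 211.]
(-110, 58) [480. 213.]
circ [130. 236.  15.] tray [353.8  83.8] box [18.1 22.1]
circ [164. 258.  26.] tray [306.4 115.3] box [60.7 59.9]
circ [ 98. 210.  15.] tray [403.   48.6] box [-28.6 -16.4]
circ [ 90. 262.  24.] tray [431.4 122.2] box [ 35.3 -62.6]
circ [ 68. 206.  24.] tray [454.7  39.8] box [-50.2 -64.1]
```

Call:
apply_moves(increments=[{"xyz": [0, -0.5, 0], "rot": [0, 0, 0.05], "grip": 0}, {"xyz": [0, -1.0, 0], "rot": [0, 0, 0.08], "grip": 0}])

```text
t: 38.42
tool_pos: [564.4, 89.2, 322.8]
orientation: [[-1.0, -0.019, -0.001], [-0.019, 1.0, 0.0], [0.001, 0.0, -1.0]]
wrist_force: [0.4, -0.5, -0.2]
width: -0.1
gripper_force: 0.0
```

Call:
apply_moves(increments=[{"xyz": [0, -0.5, 0], "rot": [0, 0, 0.05], "grip": 0}, {"xyz": [0, -1.0, 0], "rot": [0, 0, 0.085], "grip": 0}])

```text
t: 38.67
tool_pos: [564.4, -11.6, 323.1]
orientation: [[-0.989, -0.145, -0.001], [-0.145, 0.989, 0.001], [0.001, 0.001, -1.0]]
wrist_force: [1.0, -0.6, -0.0]
width: -0.2
gripper_force: 0.0
```

Call:
apply_moves(increments=[{"xyz": [0.1, -0.4, 0], "rot": [0, 0, 0], "grip": 0}, {"xyz": [0.2, -0.8, 0], "rot": [0, 0, 0], "grip": 0}, {"xyz": [0.2, -0.8, 0], "rot": [0, 0, 0], "grip": 0}, {"xyz": [0.2, -0.8, 0], "rot": [0, 0, 0], "grip": 0}])

```text
t: 39.17
tool_pos: [584.6, -90.2, 323.0]
orientation: [[-0.99, -0.142, -0.001], [-0.142, 0.99, 0.001], [0.001, 0.001, -1.0]]
wrist_force: [-1.0, 0.1, -0.7]
width: 0.2
gripper_force: 0.0
```

Run:
```python
from h import *
c,im=grab("wrist","w19.png");s=manip.read_state();print(s["t"],s["tool_pos"].round(1),s["orientation"].round(3).tolist(),s["width"])
g=cv2.GaussianBlur(cv2.cvtColor(im,cv2.COLOR_BGR2HSV)[:,:,2],(5,5),0)
H=cv2.HoughCircles(g,cv2.HOUGH_GRADIENT,1,24,param1=70,param2=17,minRadius=14,maxRadius=24)
if H is not None:
  for q in H[0]:
    w=box(onz(c,q[:2],27))
    if max(abs(w))<90: print("circ",q.round(0),w,im[int(q[1]),int(q[0])])
for p in [(-85,-80),(-85,80),(85,80),(85,-80)]:
    P=C+U*p[0]+V*p[1];print(p,proj(c,(*P,75)).round(0))
for th in (1.65,1.75,1.85):
    h=C+U*85;e=h-U*170*np.cos(th);print(th,[proj(c,(*(e+V*y),75+170*np.sin(th))).round(0).tolist() for y in (-80,80)],e.round(1),75+170*np.sin(th))
a=cv2.cvtColor(im,cv2.COLOR_BGR2GRAY);print(cv2.createLineSegmentDetector().detect(a)[0].shape)
for L in cv2.createLineSegmentDetector().detect(a)[0][:,0]:
    if np.hypot(L[2]-L[0],L[3]-L[1])>40 and 150<L[0]<520 and L[1]>180: print("seg",L.round(0))
```

```text
39.225 [584.5 -89.9 323.2] [[-0.99, -0.143, -0.001], [-0.143, 0.99, 0.001], [0.001, 0.001, -1.0]] -0.1154071262975323
circ [278. 182.  17.] [ -3.9 -52. ] [ 80 131 180]
circ [300. 206.  16.] [ 24.4 -25.3] [157 236 254]
circ [274. 140.  16.] [-53.9 -54.2] [108 174 230]
circ [280. 234.  15.] [ 60.1 -50.7] [ 78 127 175]
circ [366. 172.  16.] [-15.9  53.5] [155 234 254]
circ [306. 160.  16.] [-30.6 -17.1] [149 230 253]
circ [342. 232.  15.] [58.5 23.9] [150 230 253]
circ [332. 204.  17.] [22.5 13. ] [184 249 255]
(-85, -80) [244. 113.]
(-85, 80) [398. 111.]
(85, 80) [393. 266.]
(85, -80) [252. 267.]
1.65 [[216.0, 365.0], [433.0, 362.0]] [671.6 -74.1] 244.46705483716622
1.75 [[220.0, 381.0], [430.0, 378.0]] [688.2 -71.5] 242.27761096856926
1.85 [[224.0, 394.0], [426.0, 391.0]] [704.6 -69. ] 238.416784505801
(580, 1, 4)
seg [411. 333. 490. 370.]
seg [250. 216. 253. 262.]
seg [319. 263. 259. 264.]
seg [395. 261. 398. 116.]
seg [391. 261. 319. 262.]
seg [150. 230.  36. 195.]
seg [258. 263. 251. 123.]
seg [514. 234. 533. 177.]
seg [254. 270. 394. 267.]
seg [239. 333. 255. 272.]
seg [323. 287. 324. 336.]
seg [314. 334. 315. 287.]
seg [478. 240. 397. 243.]
seg [242. 256. 184. 257.]
seg [443. 234. 492. 235.]
seg [513. 241. 639. 281.]
seg [238. 217. 232. 121.]
seg [519. 228. 574. 246.]
seg [381. 233. 381. 186.]
seg [221. 268. 178. 262.]
seg [511. 374. 559. 382.]
seg [468. 452. 512. 478.]
seg [212. 368. 129. 410.]
```

Call:
apply_moves(increments=[{"xyz": [0.3, 0.22, -0.05], "rot": [0, 0, 0], "grip": 0}, {"xyz": [0.61, 0.435, -0.1], "rot": [0, 0, 0], "grip": 0}])

```text
t: 39.48
tool_pos: [645.9, -45.6, 314.1]
orientation: [[-0.99, -0.143, 0.001], [-0.143, 0.99, 0.001], [-0.001, 0.001, -1.0]]
wrist_force: [0.6, -0.2, 0.6]
width: -0.2
gripper_force: 0.0
```

Call:
apply_moves(increments=[{"xyz": [0.3, 0.22, -0.15], "rot": [0, 0, 0], "grip": 0}, {"xyz": [0.61, 0.435, -0.3], "rot": [0, 0, 0], "grip": 0}, {"xyz": [0.61, 0.435, -0.36], "rot": [0, 0, 0], "grip": 0}, {"xyz": [0.61, 0.435, -0.36], "rot": [0, 0, 0], "grip": 0}])

```text
t: 39.98
tool_pos: [706.1, -3.0, 277.0]
orientation: [[-0.99, -0.143, -0.002], [-0.143, 0.99, 0.0], [0.002, 0.0, -1.0]]
wrist_force: [-0.3, 0.2, -1.2]
width: 0.7
gripper_force: 0.0
```

Run:
```python
from h import *
s=manip.read_state();print(s["t"],s["tool_pos"].round(1),box(s["tool_pos"]),s["orientation"].round(3).tolist(),s["qpos"].round(2))
c,im=grab("scene","s20.png")
for th in (1.65,1.7,1.75,1.8,1.85):
    e=C+U*(85-170*np.cos(th)-0*np.sin(th));print(th,[proj(c,(*(e+V*y),75+170*np.sin(th))).round(1).tolist() for y in (-80,80)])
a=cv2.cvtColor(im,cv2.COLOR_BGR2GRAY)
for L in cv2.createLineSegmentDetector().detect(a)[0][:,0]:
    if np.hypot(L[2]-L[0],L[3]-L[1])>18 and 225<min(L[0],L[2])<310 and 205<L[1]<300: print("seg",L.round(1))
```

```text
39.975 [706.1  -3.  277. ] [143.5  65. ] [[-0.99, -0.143, -0.002], [-0.143, 0.99, 0.0], [0.002, 0.0, -1.0]] [ 0.22  0.6   0.75 -0.   -1.72 -1.64]
1.65 [[239.5, 222.8], [294.2, 245.4]]
1.7 [[237.8, 225.4], [292.6, 248.1]]
1.75 [[236.2, 228.0], [291.0, 250.9]]
1.8 [[234.5, 230.7], [289.5, 253.8]]
1.85 [[233.0, 233.5], [287.9, 256.7]]
seg [253.8 237.  236.6 230.1]
seg [236.  233.5 274.7 249.9]
seg [255.6 211.1 249.8 178.1]
seg [266.2 237.6 252.7 223.5]
seg [299.8 277.6 309.4 260.6]
seg [324.1 232.7 295.3 221.4]
seg [298.5 287.2 262.8 271.4]
seg [301.7 289.3 313.  269.3]
```

Call:
apply_moves(increments=[{"xyz": [0.05, 0, 0], "rot": [0, 0, 0], "grip": 0}, {"xyz": [0.05, 0, -0.2], "rot": [0, 0, 0], "grip": 0}, {"xyz": [0.05, 0, -0.4], "rot": [0, 0, 0], "grip": 0}, {"xyz": [0.05, 0, -0.6], "rot": [0, 0, 0], "grip": 0}, {"xyz": [0.05, 0, -0.7], "rot": [0, 0, 0], "grip": 0}, {"xyz": [0.05, 0, -0.7], "rot": [0, 0, 0], "grip": 0}])

```text
t: 40.78
tool_pos: [711.2, -4.2, 207.4]
orientation: [[-0.99, -0.141, -0.001], [-0.141, 0.99, 0.0], [0.001, 0.001, -1.0]]
wrist_force: [-0.8, -0.7, -0.5]
width: 0.0
gripper_force: 0.0
```

Call:
apply_moves(increments=[{"xyz": [-0.198, -0.031, 0], "rot": [0, 0, 0], "grip": 0}, {"xyz": [-0.425, -0.066, -0.02], "rot": [0, 0, 0], "grip": 0}, {"xyz": [-0.593, -0.092, -0.03], "rot": [0, 0, 0], "grip": 0}, {"xyz": [-0.761, -0.119, -0.04], "rot": [0, 0, 0], "grip": 0}, {"xyz": [-0.761, -0.119, -0.04], "rot": [0, 0, 0], "grip": 0}])

```text
t: 41.4
tool_pos: [635.3, -16.0, 205.4]
orientation: [[-0.99, -0.141, 0.002], [-0.141, 0.99, 0.001], [-0.002, 0.001, -1.0]]
wrist_force: [-0.1, 0.0, -0.0]
width: -0.3
gripper_force: 0.0
```

Call:
apply_moves(increments=[{"xyz": [-0.158, -0.025, -0.04], "rot": [0, 0, 0], "grip": 0}, {"xyz": [-0.316, -0.049, -0.11], "rot": [0, 0, 0], "grip": 0}, {"xyz": [-0.454, -0.071, -0.19], "rot": [0, 0, 0], "grip": 0}, {"xyz": [-0.593, -0.092, -0.3], "rot": [0, 0, 0], "grip": 0}])

```text
t: 41.9
tool_pos: [577.2, -25.2, 174.6]
orientation: [[-0.99, -0.142, 0.002], [-0.142, 0.99, 0.0], [-0.003, -0.0, -1.0]]
wrist_force: [1.0, -0.8, 1.6]
width: -0.2
gripper_force: 0.6
```

Run:
```python
from h import *
s=manip.read_state();print(s["t"],s["tool_pos"].round(1),box(s["tool_pos"]),s["wrist_force"].round(1))
```

```text
41.9 [577.2 -25.2 174.6] [12.8 62.9] [ 1.  -0.8  1.6]
```

Call:
apply_moves(increments=[{"xyz": [-0.12, -0.019, -0.13], "rot": [0, 0, 0], "grip": 0}, {"xyz": [-0.247, -0.039, -0.27], "rot": [0, 0, 0], "grip": 0}, {"xyz": [-0.33, -0.05, -0.42], "rot": [0, 0, 0], "grip": 0}, {"xyz": [-0.395, -0.062, -0.58], "rot": [0, 0, 0], "grip": 0}, {"xyz": [-0.44, -0.068, -0.75], "rot": [0, 0, 0], "grip": 0}, {"xyz": [-0.464, -0.072, -0.88], "rot": [0, 0, 0], "grip": 0}])

```text
t: 42.65
tool_pos: [530.6, -32.1, 85.4]
orientation: [[-0.99, -0.142, 0.001], [-0.142, 0.99, 0.001], [-0.001, 0.001, -1.0]]
wrist_force: [0.7, 0.5, 0.5]
width: 0.3
gripper_force: 0.4
```

Call:
apply_moves(increments=[{"xyz": [0, 0, -0.02], "rot": [0, 0, 0], "grip": 0}, {"xyz": [0, 0, -0.04], "rot": [0, 0, 0], "grip": 0}, {"xyz": [0, 0, -0.05], "rot": [0, 0, 0], "grip": 0}, {"xyz": [0, 0, -0.05], "rot": [0, 0, 0], "grip": 0}])

```text
t: 43.15
tool_pos: [530.5, -32.2, 84.3]
orientation: [[-0.99, -0.143, 0.002], [-0.143, 0.99, 0.0], [-0.002, -0.0, -1.0]]
wrist_force: [-10.7, 2.9, 25.1]
width: 0.0
gripper_force: 12.3
```

Call:
apply_moves(increments=[{"xyz": [0, 0, 0.2], "rot": [0, 0, 0], "grip": 0}, {"xyz": [0, 0, 0.6], "rot": [0, 0, 0], "grip": 0}, {"xyz": [0, 0, 1.0], "rot": [0, 0, 0], "grip": 0}])

```text
t: 43.52
tool_pos: [529.9, -32.3, 181.7]
orientation: [[-0.99, -0.141, -0.001], [-0.141, 0.99, 0.0], [0.001, 0.001, -1.0]]
wrist_force: [0.6, -0.1, -0.5]
width: -0.3
gripper_force: 0.0
```

Call:
apply_moves(increments=[{"xyz": [-0.4, 0.1, 0.5], "rot": [0, 0, 0], "grip": 0}, {"xyz": [-0.8, 0.2, 1.0], "rot": [0, 0, 0], "grip": 0}])

```text
t: 43.78
tool_pos: [451.9, -12.8, 278.3]
orientation: [[-0.99, -0.141, -0.001], [-0.141, 0.99, 0.0], [0.001, 0.001, -1.0]]
wrist_force: [1.0, 0.6, 1.3]
width: -0.1
gripper_force: 0.0
```

Call:
apply_moves(increments=[{"xyz": [-0.4, 0.2, 0.2], "rot": [0, 0, 0], "grip": 0}, {"xyz": [-0.8, 0.5, 0.5], "rot": [0, 0, 0], "grip": 0}, {"xyz": [-0.8, 0.5, 0.5], "rot": [0, 0, 0], "grip": 0}, {"xyz": [-0.8, 0.5, 0.5], "rot": [0, 0, 0], "grip": 0}])

```text
t: 44.28
tool_pos: [372.6, 37.3, 326.7]
orientation: [[-0.99, -0.142, -0.001], [-0.142, 0.99, 0.001], [0.001, 0.001, -1.0]]
wrist_force: [0.5, -0.4, -0.9]
width: 0.1
gripper_force: 0.0
```

Run:
```python
from h import *
s=manip.read_state();print(s["t"],s["tool_pos"].round(1),s["wrist_force"].round(1))
c,im=grab("wrist","w21.png");t,ti=grab("top","t21.png");sc,si=grab("scene","s21.png")
seg=lambda I:cv2.createLineSegmentDetector().detect(cv2.cvtColor(I,cv2.COLOR_BGR2GRAY))[0][:,0]
# lid rectangle in scene: predicted corners of outer face at z=84 when shut
for n,cc,I in(("wrist",c,im),("top",t,ti),("scene",sc,si)):
    cs=[proj(cc,(*(C+U*a+V*b),84)) for a,b in((-85,-80),(-85,80),(85,80),(85,-80))];print(n,"pred",np.round(cs,1).tolist())
    S=seg(I);print(n)
    for i in range(4):
        p,q=cs[i],cs[(i+1)%4];d=(q-p)/np.linalg.norm(q-p);nn=np.array([-d[1],d[0]])
        for L in S:
            a,b=L[:2],L[2:]
            if max(abs((a-p)@nn),abs((b-p)@nn))<6 and abs((b-a)@d)>20 and 0<((a+b)/2-p)@d<np.linalg.norm(q-p): print("  edge",i,L.round(1),"off",((a-p)@nn).round(1),((b-p)@nn).round(1))
# scoop grey mask
for n,cc,I,z in(("wrist",c,im,15),("top",t,ti,15)):
    m=cv2.inRange(cv2.cvtColor(I,cv2.COLOR_BGR2HSV),(0,0,70),(179,60,255))
    k,l,st,ce=cv2.connectedComponentsWithStats(cv2.morphologyEx(m,cv2.MORPH_OPEN,np.ones((3,3))))
    for i in range(1,k):
        w=tray(onz(cc,ce[i],z))
        if st[i][4]>100 and abs(w[1])<70 and abs(w[0])<200: print(n,"grey",st[i],w)
# heads
hs=[r for r in heads(t,ti,200,110,8) if r[0][0]>380 and r[0][0]<560 and 180<r[0][1]<330];print(hs)
print("pred heads",[proj(t,(x,y,134)).round(0).tolist() for x,y in((546,-239),(625,-227))])
```

```text
44.275 [372.6  37.3 326.7] [ 0.5 -0.4 -0.9]
wrist pred [[128.7, 283.0], [253.2, 285.2], [264.8, 400.1], [155.3, 392.0]]
wrist
  edge 0 [225.6 286.5 133.1 285.2] off 1.8 2.1
  edge 0 [255.7 285.9 226.9 286.3] off 0.7 1.5
  edge 1 [259.3 342.  253.7 284.7] off -0.4 -0.6
  edge 3 [130.  286.7 149.4 366.9] off 0.4 0.2
top pred [[394.3, 262.5], [328.1, 273.8], [316.1, 204.6], [381.2, 193.6]]
top
  edge 0 [328.  272.5 393.  260.9] off 1.2 1.7
  edge 1 [316.3 205.5 327.5 271.8] off 0.1 -0.2
  edge 2 [379.5 192.6 317.  203.8] off -1.3 -0.7
  edge 3 [388.3 233.3 381.9 201.6] off 0.5 0.9
  edge 3 [399.3 261.9 394.6 240.6] off -5.0 -4.4
  edge 3 [394.2 238.2 386.8 201.9] off -4.4 -3.9
scene pred [[277.6, 211.9], [325.6, 231.0], [298.5, 275.4], [248.5, 253.9]]
scene
  edge 1 [305.9 264.5 324.4 233.1] off -0.6 -0.0
  edge 2 [251.5 256.6 297.1 276.3] off -1.3 -1.3
  edge 3 [277.3 213.  249.6 254.1] off 0.4 1.0
wrist grey [ 408  296  143   87 4475] [-32.2   5.5]
wrist grey [379 298  19  45 199] [138.5   7.7]
top grey [ 159  228   38   43 1318] [-57.2   3.7]
[]
pred heads [[421.0, 241.0], [415.0, 207.0]]
```

Run:
```python
from h import *
t=cal("top");a=cv2.imread("pics/t21.png")
for f in("t17.png","top0.png"):
    m=(cv2.absdiff(a,cv2.imread("pics/"+f)).max(2)>30).astype(np.uint8)
    k,l,st,ce=cv2.connectedComponentsWithStats(cv2.morphologyEx(m,cv2.MORPH_OPEN,np.ones((3,3))))
    print(f,[st[i].tolist() for i in range(1,k) if st[i][4]>25])
hsv=cv2.cvtColor(a,cv2.COLOR_BGR2HSV);m=cv2.inRange(hsv,(0,90,25),(15,255,125));m[:210]=0;m[285:]=0;m[:,:115]=0;m[:,200:]=0
k,l,st,ce=cv2.connectedComponentsWithStats(m)
for i in range(1,k):
    if st[i][4]>15:print("dark",st[i],ce[i].round(1))
for X in(-95,-99):
    P=O+ex*X+ey*2;print("handle pred top/bottom",proj(t,(*P,177)).round(1),proj(t,(*P,72)).round(1))
```

```text
t17.png [[0, 145, 332, 335, 51996], [311, 152, 82, 113, 5483], [123, 242, 9, 8, 61], [335, 256, 17, 12, 151], [92, 259, 12, 9, 72], [321, 440, 22, 12, 161], [334, 449, 21, 19, 197], [282, 450, 5, 7, 29], [317, 453, 15, 14, 117], [0, 466, 30, 14, 311], [359, 468, 11, 12, 81]]
top0.png [[311, 152, 73, 54, 2560], [317, 197, 74, 71, 2696], [404, 202, 17, 21, 211], [0, 206, 640, 274, 58170], [392, 212, 12, 16, 123], [123, 224, 47, 46, 1444], [433, 224, 71, 36, 982], [166, 226, 69, 50, 1973], [167, 230, 5, 7, 29], [411, 236, 17, 19, 195], [239, 238, 13, 17, 156], [399, 243, 12, 17, 136], [121, 255, 9, 9, 73], [68, 258, 36, 22, 454], [229, 259, 4, 8, 27], [237, 259, 13, 15, 133], [422, 271, 71, 33, 965], [325, 304, 5, 8, 34], [306, 473, 32, 7, 166], [285, 474, 9, 6, 39]]
dark [115 227  11  22 178] [119.3 237.7]
dark [139 233  23  19 249] [150.8 241.3]
dark [115 252   7   7  37] [118.  254.7]
dark [115 261   6  10  30] [117.  264.5]
dark [115 271  85  14 773] [150.9 279.7]
handle pred top/bottom [142.6 238.8] [156.  245.3]
handle pred top/bottom [140.9 238.6] [154.4 245.2]
```

```bash
python3 -c "
from rig import manip
print(manip.job_done())"
```

```text
the job is handed in; nothing more can be done
None
```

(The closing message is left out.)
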